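# Gauge the head-tube collars and sort them

### The arm

A 7-joint arm with a two-finger parallel gripper is mounted at the origin on the work surface. World frame = base frame: x ahead of the robot, y to its left, z up, the work surface at z = 0. Lengths are in mm, angles in rad, forces in N, time in s.
With the tool pointing down it reaches from about 350 to 775 mm from the base axis. Payload 3.1 kg.
Tool frame: the origin (TCP) lies between the finger pads; the fingertips stand 14 mm ahead of it and the grasp point (between the pads) lies 5 mm behind it (arm.tip_reach is the distance from the TCP to the fingertips, in mm); y points along the fingers, z is the direction in which the jaws open and shut, and the axes are right-handed (so a half turn about y gives the same grasp; the last joint's range is limited). The gripper opens to 85 mm and grips with 20 to 120 N. Pads are 22 mm wide; open, the fingers measure 114 mm over their backs; the gripper's body (76 mm by 85 mm) begins 54 mm behind the grasp point. The pads swing forward as they close: fully open they stand 13 mm farther back than shut.
Start: joints at [1.135, 0.311, 0.014, 1.512, -0.004, 1.319, -0.027], TCP at [211.069, -507.905, 245.304] pointing down, gripper open.
Joint ranges: [-2.7, 2.7], [-0.3, 1.91], [-1.27, 1.3], [0.12, 2.57], [-1.44, 4.58], [0.2, 2.03], [-3.05, 3.05]. Speed limits (rad/s): [2.79, 2.79, 3.14, 3.14, 3.14, 3.14, 3.14].

### API

Orientations are given as a unit quaternion [x, y, z, w].
In Python, from rig import monitor, vision, order, arm gives the robot as it stands. The module is installed in compiled form; this text tells all that it offers.
- The arm moves only by the tool send_rows, never from a script. Its argument "increments" is text: rows parted by semicolons, each of 5 numbers parted by spaces: the shift along the tool's x, y, z in m, then the turn about the tool's y in rad, then the finger opening in m, from 0 to 0.0854. In form: tx ty tz turn jaw; .... A call has 1 to 10 rows; each row is the pose to reach, as a shift and turn from the pose measured when the call began, along the tool's axes at that moment; what a row does not reach only later rows make up. A row lasts 1/8 s, in which the tool goes at most 62.5 mm and 10.7 degrees, less where a joint would pass 70% of its speed; a pose out of reach is approached as far as the arm can. A call with a gripper value outside its range is refused whole. The fingers move at their own pace and stop on an object; "newtons" is the grip in N (left out, the last holds). Time passes only in rows, so rows that repeat a pose let the fingers close. It gives the time, the measured TCP pose, the force and the opening at its end, in the units of the state.
- monitor.get_obs(): the state, without advancing time (a new reading comes with each control period).
- vision.get_image(name): name is "scene" or "top" or "wrist"; returns a dict with "frame" (384x512x3 uint8, red, green, blue), "mtx" (3x3 intrinsics, pixels), "rvec" (rotation vector, rad) and "tvec" (3), from world to camera coordinates, as OpenCV has them; the wrist camera has in their place "tool_from_camera" (4x4, takes a point from camera to tool coordinates, whose origin is the TCP and whose axes are the tool frame's). Camera axes: x right, y down, z forward; pixel columns grow to the right and rows downward; lengths in mm; the calibration is good to about 2 mm. A picture is of the moment at which its call begins: read the wrist's pose just before it. There is no depth.
- order.close_job(): hands the job in, once; it reports no verdict.
The state is a dict: "time": time; "joints": joint angles; "joint_vel": joint speeds; "joint_efforts": joint torques, N m; "position": TCP position; "tcp_rot": TCP orientation; "contact_force": force on the tool from outside, world axes, zero at the start; "wrist_torque": the same for the moment, N m; "gripper_width": opening from 0.0 (shut) to 1.0 (fully open).
Only numpy, scipy, OpenCV 4.12 (cv2) and the standard library are available. Lean on these libraries where they do the work, as an engineer would, in place of code of your own. Each camera call takes 0.05 s, during which the arm holds its last target.

### The job

Wake the gauge station by pressing fully the left key of the panel and then its middle key, one at a time. Then gauge the steel head-tube collars one by one, from the leftmost to the rightmost as they stand at the start (seen from the robot): slide each down over the gauge pin as far as it goes, then stand it upright in the rectangular tray if it went fully home onto the base plate, or in the round pan if it stopped on the pin's shoulder. When every collar is sorted, press the panel's right key, and leave the other things on the bench alone.

Things in the scene. Friction and masses are not known exactly. Their poses are not given: they have to be found in the camera images.
- collar1: head-tube collar: plain short steel tube standing on the bench, 60 mm outside, 46 mm tall, 0.2 kg, bore either 52.6 mm (fits) or 48 mm (too tight). Origin: the middle of the tube, 23 mm from each end, z along the bore; either end may be up. The collars stand in a row, collar1 to collar5 from left (+y) to right; only some are present (None if absent)
- collar2: collar number 2 from the left, as collar1 (same outside, bore either kind; None if absent)
- collar3: collar number 3 from the left, as collar1 (same outside, bore either kind; None if absent)
- collar4: collar number 4 from the left, as collar1 (same outside, bore either kind; None if absent)
- collar5: collar number 5 from the left, as collar1 (same outside, bore either kind; None if absent)
- gauge: stepped upright gauge pin on a fixed base plate 100 x 100 x 18 mm; origin: centre of the plate's underside. Above the plate the pin is 50 mm across for 24 mm, narrows in a 2 mm high chamfered shoulder to 46 mm across for 18 mm, then a 14 mm high tapered nose, 26 mm across at the tip, which is 76 mm above the bench
- gauge_seat (a point): point on the pin's axis at the top face of the base plate, 18 mm above the bench. The lower end of a collar that fits comes down to here; a tight collar stops with its lower end about 25 mm higher, on the shoulder. A collar that fits has 1.3 mm of play per side on the lower part and may need centring at the shoulder before it goes on down
- panel: fixed grey key panel, 90 (x) x 180 (y) x 35 mm high; origin: centre of its underside; three grey round spring keys in a row along its y, left key to +y (left as seen from the robot)
- tray: rectangular aluminium tray, fixed to the bench, 270 (x) x 130 (y) mm outside, 18 mm high, walls and floor 4 mm; origin: centre of its underside; inner floor at 4 mm
- pan: round aluminium pan, fixed to the bench, 190 mm outside diameter, 18 mm high, wall and floor 4 mm; origin: centre of its underside; inner floor at 4 mm. Tray and pan stand one at each side of the row, either way round
- key_left (a joint): travel of the left key in m: 0 up, 0.006 fully down; springs back; needs about 4 N to go fully down, counts as pressed from 0.004
- key_left_top (a point): centre of the top face of the left key (28 mm diameter, 53 mm above the bench when up; keys 55 mm apart)
- key_middle (a joint): travel of the middle key in m: 0 up, 0.006 fully down; springs back; needs about 4 N to go fully down, counts as pressed from 0.004
- key_middle_top (a point): centre of the top face of the middle key (28 mm diameter, 53 mm above the bench when up; keys 55 mm apart)
- key_right (a joint): travel of the right key in m: 0 up, 0.006 fully down; springs back; needs about 4 N to go fully down, counts as pressed from 0.004
- key_right_top (a point): centre of the top face of the right key (28 mm diameter, 53 mm above the bench when up; keys 55 mm apart)
- spanner: spanner lying between the row and the gauge; bystander, leave alone
- brush: brush lying at the side; bystander, leave alone
- hammer: hammer lying at the back; bystander, leave alone
- can: spray can standing at the back left; bystander, leave alone
- jar: glass jar standing at the back right; bystander, leave alone
- offcut: thin tube offcut standing at the back, 36 mm across, 110 mm tall; not one of the collars; bystander, leave alone
- lugplate: flat steel plate 100 x 50 x 8 mm lying at the side; bystander, leave alone
Not all that is in view belongs to the job. Leave any purple look-alike of the collar1 alone. Leave any blue or purple look-alike of the collar5 alone.

How it is judged:
By the outcome, as a careful person would: the job done as asked, in the order asked, and still so for the second after the job is handed in, with the robot touching nothing.
Of collar1, collar2, collar3, collar4, collar5 only 3 to 4 are there at a start; the rules pass over those that are not, and their reading is None.
At some moment in a run one of collar1, collar2, collar3, collar4, collar5 may be knocked a few centimetres aside while the robot is not near it.
It also fails if it takes over 210 s, if anything falls off the work surface, if the arm or the gripper's body presses on something with over 40 N, if the wrist force passes 120 N, or if a joint passes its speed limit or range.

## Working session

There is one attempt and no reset: what is moved stays moved. The work goes in short steps, Python scripts to look and compute and a tool call to move; the robot and the scene stay as the last step left them, time stands still between calls to the robot, and variables do not carry over. Pictures are saved under pics/ and viewed, and the job is handed in when it is done.

Besides the shell and the picture viewer there is one more tool, called after "Emit:" in YAML: its name, and indented under it one key for each argument. send_rows: Moves the arm, as the interface text tells. Its arguments: {"type":"object","properties":{"increments":{"type":"string"},"newtons":{"type":"number"}},"required":["increments"]}

```bash
ls; mkdir -p pics; python3 - <<'E'
from rig import monitor, vision, order, arm
import cv2
print(monitor.get_obs()); print(arm.tip_reach)
for n in ("scene","top","wrist"):
    d=vision.get_image(n)
    cv2.imwrite(f"pics/{n}0.png",cv2.cvtColor(d["frame"],cv2.COLOR_RGB2BGR))
    print(n,{k:v for k,v in d.items() if k!="frame"})
E
```

```text
pics
{'time': 0.0, 'joints': array([ 1.13530908,  0.31172865,  0.01395177,  1.51306689, -0.00443103,
        1.31918241, -0.02718371]), 'joint_vel': array([-1.45252977e-03,  8.13168791e-05,  9.28780014e-04,  7.56453224e-04,
       -9.79751336e-04,  1.20032828e-04,  1.61577414e-03]), 'joint_efforts': array([-3.63438367e-04, -3.79908228e+01,  1.45749156e-01, -2.30592120e+01,
        1.21003870e-02,  1.36605054e-02, -4.14232872e-06]), 'position': array([ 210.80284998, -507.24422764,  244.21531415]), 'tcp_rot': array([-0.13855135,  0.69424814, -0.69262333,  0.13818816]), 'contact_force': array([-0.2456768 , -0.46997961,  0.16309376]), 'wrist_torque': array([-0.01997469,  0.00602099,  0.04119156]), 'gripper_width': 0.9982543156599512}
14.0
scene {'mtx': array([[387.28589324,   0.        , 254.82978429],
       [  0.        , 387.28589324, 186.15534211],
       [  0.        ,   0.        ,   1.        ]]), 'rvec': array([ 2.30498749,  0.9097118 , -0.31983028]), 'tvec': array([-391.11123249, -219.42041873, 1358.1989283 ])}
top {'mtx': array([[482.93001487,   0.        , 260.15421624],
       [  0.        , 482.93001487, 190.29319641],
       [  0.        ,   0.        ,   1.        ]]), 'rvec': array([ 2.21352429, -2.14892218,  0.08932139]), 'tvec': array([ -22.78847172,  550.44040337, 1754.77324757])}
wrist {'mtx': array([[301.63892582,   0.        , 256.43828796],
       [  0.        , 301.63892582, 190.30661686],
       [  0.        ,   0.        ,   1.        ]]), 'tool_from_camera': array([[-2.01183992e-04,  9.59499133e-01,  2.81711506e-01,
        -7.20366939e+01],
       [ 2.63421649e-04, -2.81711451e-01,  9.59499134e-01,
        -1.28658411e+02],
       [ 9.99999945e-01,  2.67244776e-04, -1.96077010e-04,
        -4.02880449e-02],
       [ 0.00000000e+00,  0.00000000e+00,  0.00000000e+00,
         1.00000000e+00]])}
```

View pics/scene0.png

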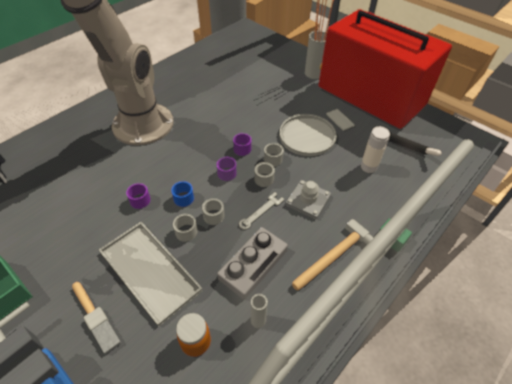

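View pics/top0.png

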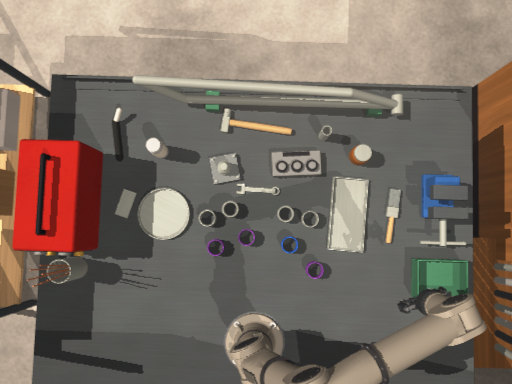

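View pics/wrist0.png

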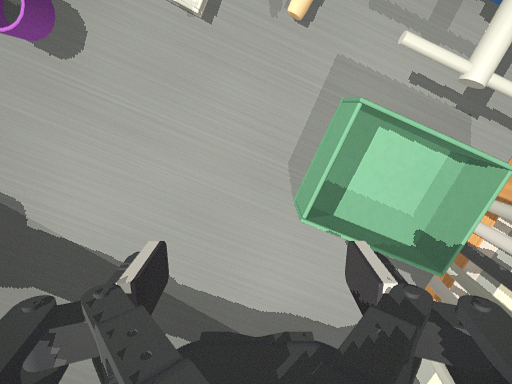

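```bash
cat > h.py <<'E'
from rig import monitor, vision, order, arm
import cv2, numpy as np
from scipy.spatial.transform import Rotation as R
def obs(): return monitor.get_obs()
def grab(n):
    o=obs(); d=vision.get_image(n)
    K=d["mtx"]
    if n=="wrist":
        T=d["tool_from_camera"]; Rt=R.from_quat(o["tcp_rot"]).as_matrix()
        Rwc=Rt@T[:3,:3]; c=Rt@T[:3,3]+o["position"]
    else:
        Rc=cv2.Rodrigues(d["rvec"])[0]; Rwc=Rc.T; c=-Rc.T@d["tvec"]
    return d["frame"],K,Rwc,c
def p2w(cam,u,v,z):
    _,K,Rwc,c=cam
    r=Rwc@np.linalg.inv(K)@np.array([u,v,1.0]); return c+r*(z-c[2])/r[2]
def w2p(cam,p):
    _,K,Rwc,c=cam
    q=K@(Rwc.T@(np.array(p,float)-c)); return q[:2]/q[2]
def save(img,fn,s=1,box=None):
    im=cv2.cvtColor(img,cv2.COLOR_RGB2BGR)
    if box: x0,y0,x1,y1=box; im=im[y0:y1,x0:x1]
    if s!=1: im=cv2.resize(im,None,fx=s,fy=s,interpolation=cv2.INTER_CUBIC)
    cv2.imwrite(fn,im)
def yaw_of(q):  # direction of tool z in world xy (jaw axis)
    m=R.from_quat(q).as_matrix(); return np.arctan2(m[1,2],m[0,2])
def inc(p,jawyaw=None):
    "tool-frame increment to put the TCP at p with jaw axis (mod pi) at jawyaw"
    o=obs(); Rt=R.from_quat(o["tcp_rot"]).as_matrix()
    d=Rt.T@(np.array(p,float)-o["position"])/1000
    t=0
    if jawyaw is not None:
        dy=jawyaw-yaw_of(o["tcp_rot"]); dy=(dy+np.pi/2)%np.pi-np.pi/2
        t=-dy   # tool y points down
    print("inc",np.round(d,4),"turn",round(t,4),"| pos",np.round(o["position"],1),"yaw",round(yaw_of(o["tcp_rot"]),3),"t",o["time"],"F",np.round(o["contact_force"],1))
    return d,t
E
python3 - <<'E'
from h import *
o=obs(); print(np.round(R.from_quat(o["tcp_rot"]).as_matrix(),3))
c=grab("top"); print(c[3])
save(c[0],"pics/topz.png",4,(130,110,330,260))
s=grab("scene"); print(s[3]); save(s[0],"pics/scz.png",3.3,(120,120,350,300))
E
```

```text
[[-0.923 -0.001  0.384]
 [-0.384  0.002 -0.923]
 [ 0.    -1.    -0.002]]
[ 408.85657004   -5.29251524 1793.19307296]
[ 987.33525386 -494.06151375  909.33490106]
```

View pics/topz.png

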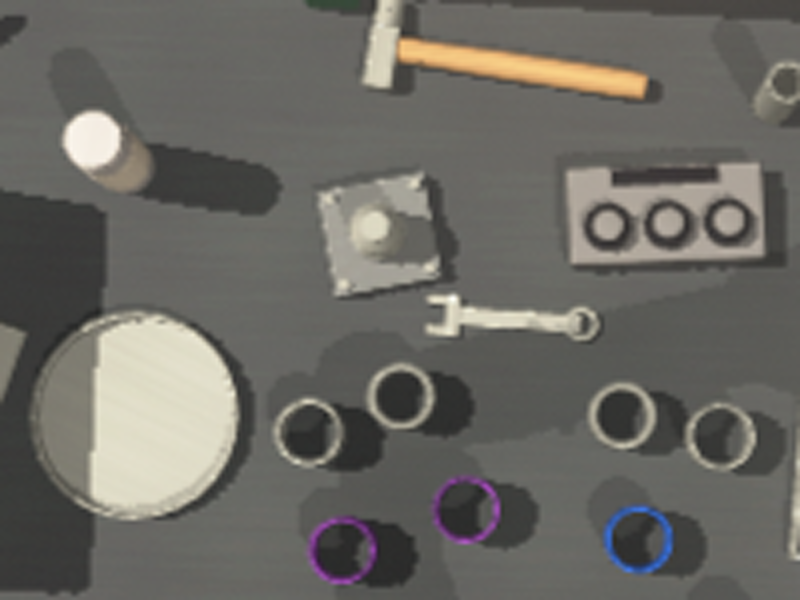

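View pics/scz.png

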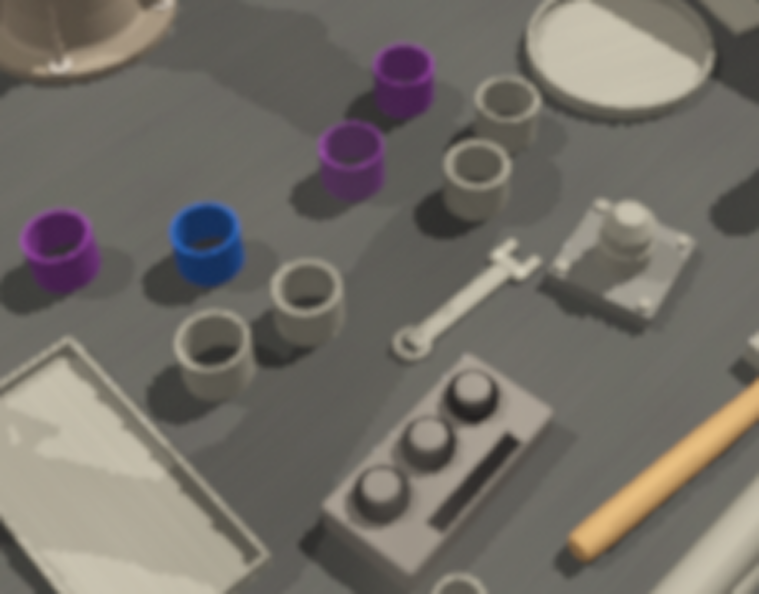

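```bash
python3 - <<'E'
from h import *
c=grab("top"); s=grab("scene")
T={"c1":(309,432,46),"c2":(401,397,46),"c3":(622,415,46),"c4":(721,437,46),"kL":(608,226,53),"kM":(668,223,53),"kR":(729,221,53),"pin":(375,225,76),"pan":(136,415,18)}
S={"c1":(508,99),"c2":(477,164),"c3":(307,289),"c4":(214,341),"kL":(474,386),"kM":(430,436),"kR":(382,488),"pin":(633,214)}
for k,(x,y,z) in T.items():
    p=p2w(c,130+(x+.5)/4-.5,110+(y+.5)/4-.5,z); q=None
    if k in S: q=p2w(s,120+(S[k][0]+.5)/3.3-.5,120+(S[k][1]+.5)/3.3-.5,z)
    print(k,np.round(p),None if q is None else np.round(q),np.round(np.hypot(*p[:2])))
for uv in [(336,177),(369,178),(365,252),(327,250)]: print(np.round(p2w(c,*uv,18)))
for uv in [(321,180),(436,171),(441,282),(337,298)]: print("plate",np.round(p2w(c,130+(uv[0]+.5)/4-.5,110+(uv[1]+.5)/4-.5,18)))
inc([460,-60,200],np.pi/2)
E
```

```text
c1 [444. 183.  46.] [446. 181.  46.] 480.0
c2 [478. 101.  46.] [481.  99.  46.] 489.0
c3 [468. -99.  46.] [ 471. -104.   46.] 478.0
c4 [ 451. -189.   46.] [ 455. -191.   46.] 489.0
kL [639. -82.  53.] [640. -82.  53.] 644.0
kM [ 643. -136.   53.] [ 646. -138.   53.] 657.0
kR [ 647. -191.   53.] [ 650. -194.   53.] 674.0
pin [630. 128.  76.] [633. 126.  76.] 643.0
pan [456. 345.  18.] None 572.0
[ 609. -285.   18.]
[ 609. -407.   18.]
[ 337. -396.   18.]
[ 340. -257.   18.]
plate [678. 184.  18.]
plate [690.  78.  18.]
plate [587.  69.  18.]
plate [569. 165.  18.]
inc [-0.4017  0.0452 -0.3179] turn 0.3939 | pos [ 211.  -507.7  245. ] yaw -1.177 t 0.35 F [ 0.  -0.4  0.1]
```

```bash
python3 - <<'E'
from h import *
inc([640,-82,240],np.pi/2)
E
```

```text
inc [-0.5595  0.0052 -0.2285] turn 0.3939 | pos [ 211.  -507.7  245. ] yaw -1.177 t 0.35 F [ 0.  -0.4  0.1]
```

Emit:
send_rows:
  increments: "-0.06 0 -0.023 0 0;-0.12 0 -0.046 0.05 0;-0.18 0 -0.07 0.1 0;-0.24 0 -0.095 0.15 0;-0.30 0 -0.12 0.2 0;-0.36 0 -0.145 0.25 0;-0.42 0 -0.17 0.3 0;-0.48 0 -0.195 0.35 0;-0.54 0 -0.22 0.394 0;-0.56 0.005 -0.229 0.394 0"
  newtons: 40

```text
time: 1.6
position: [642.2, -77.8, 240.3]
tcp_rot: [-0.001, 0.708, -0.706, 0.001]
contact_force: [-0.0, -0.9, 0.3]
gripper_width: -0.0
```

```bash
python3 - <<'E'
from h import *
inc([640,-82,120],np.pi/2)
print(obs()["gripper_width"],obs()["joints"].round(2))
c=grab("wrist"); save(c[0],"pics/w1.png",1)
E
```

```text
inc [0.0024 0.1203 0.0044] turn 0.0028 | pos [642.2 -77.8 240.3] yaw -1.568 t 1.6 F [-0.  -0.9  0.3]
-6.930542769513341e-06 [ 0.23  0.53 -0.22  1.21  0.11  1.41 -1.55]
```

View pics/w1.png

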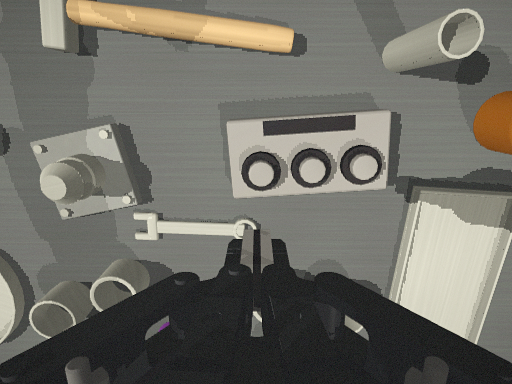

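```bash
python3 - <<'E'
from h import *
c=grab("wrist")
for uv,z in [((261,174),53),((312,168),53),((364,167),53),((53,181),76)]: print(np.round(p2w(c,*uv,z),1))
for uv in [(33,140),(120,125),(146,197),(63,220)]:print(np.round(p2w(c,*uv,18),1))
inc([641,-82,80],-1.57)
E
```

```text
[643.1 -74.   53. ]
[ 650.3 -128.    53. ]
[ 652.1 -182.8   53. ]
[638.6 134.6  76. ]
[671.9 190.1  18. ]
[690.1  87.   18. ]
[604.5  65.2  18. ]
[572.9 172.   18. ]
inc [0.0014 0.1583 0.0095] turn 0.009 | pos [642.4 -73.5 238.3] yaw -1.561 t 1.7 F [ 0.7  0.8 -0.5]
```

Emit:
send_rows:
  increments: "0.001 0.05 0.009 0.009 0;0.001 0.10 0.009 0.009 0;0.001 0.14 0.009 0.009 0;0.001 0.158 0.009 0.009 0;0.001 0.158 0.009 0.009 0;0.001 0.158 0.009 0.009 0"

```text
time: 2.45
position: [643.1, -81.8, 82.6]
tcp_rot: [0.001, 0.709, -0.705, 0.001]
contact_force: [0.4, 0.6, -0.6]
gripper_width: 0.001
```

```bash
python3 - <<'E'
from h import *
c=grab("wrist");save(c[0],"pics/w2.png",1)
inc([641,-82,58],-1.57)
E
```

```text
inc [0.0023 0.0248 0.0004] turn -0.0001 | pos [643.2 -81.7  82.8] yaw -1.57 t 2.5 F [1.1 0.6 0.7]
```

View pics/w2.png

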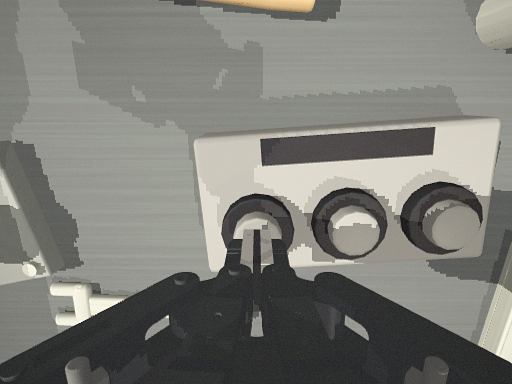

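Emit:
send_rows:
  increments: "0.002 0.014 0 0 0;0.002 0.018 0 0 0;0.002 0.022 0 0 0;0.002 0.022 0 0 0;0.002 0.022 0 0 0"

```text
time: 3.12
position: [642.3, -81.7, 64.9]
tcp_rot: [0.002, 0.709, -0.705, 0.003]
contact_force: [-5.3, -0.2, 16.7]
gripper_width: -0.004
```

```bash
python3 - <<'E'
from h import *
c=grab("wrist");save(c[0],"pics/w3.png",1)
inc([641,-82,58],-1.57)
E
```

```text
inc [0.0013 0.0069 0.0003] turn -0.0002 | pos [642.3 -81.7  64.9] yaw -1.57 t 3.175 F [-4.8  0.3 15.8]
```

View pics/w3.png

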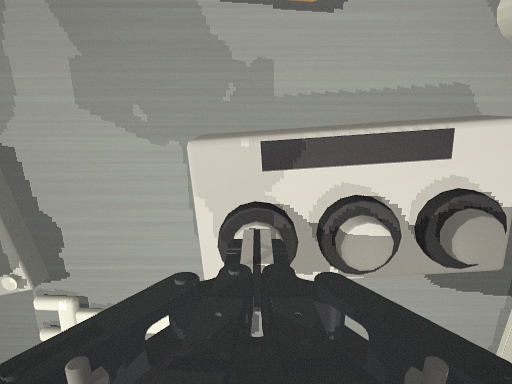

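Emit:
send_rows:
  increments: "0.0015 0.008 0 0 0;0.0015 0.010 0 0 0;0.0015 0.010 0 0 0"

```text
time: 3.55
position: [642.3, -81.7, 64.4]
tcp_rot: [0.004, 0.708, -0.706, 0.004]
contact_force: [-12.8, 1.3, 37.4]
gripper_width: -0.005
```

```bash
python3 - <<'E'
from h import *
c=grab("wrist");save(c[0],"pics/w4.png",3,(180,160,400,290))
o=obs();inc([641,-82,90],-1.57)
m=R.from_quat(o["tcp_rot"]).as_matrix()
print(w2p(c,o["position"]+m[:,1]*18), w2p(c,[641,-82,47]))
s=grab("scene"); save(s[0],"pics/s4.png",5,(200,210,310,310))
E
```

```text
inc [ 0.001  -0.0256  0.0002] turn -0.0003 | pos [642.3 -81.7  64.4] yaw -1.57 t 3.6 F [-13.5   0.6  37.4]
[256.8335307  242.32058746] [257.52773864 245.38059117]
```

View pics/w4.png

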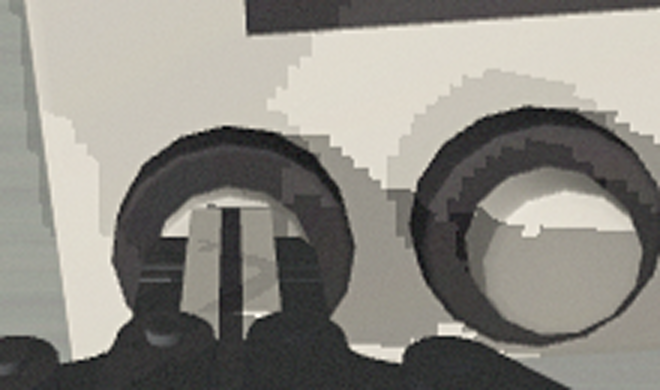

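View pics/s4.png

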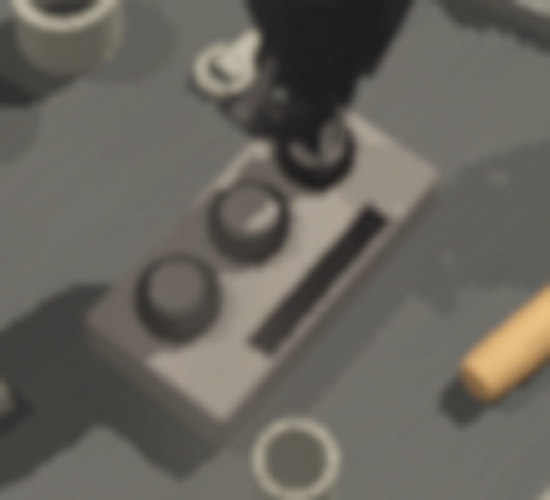

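Emit:
send_rows:
  increments: "0 -0.02 0 0 0;-0.001 -0.02 0 0 0;-0.003 -0.02 0.03 0 0;-0.004 -0.02 0.054 0 0;-0.004 -0.02 0.055 0 0;-0.004 -0.02 0.055 0 0"

```text
time: 4.4
position: [645.5, -135.0, 83.1]
tcp_rot: [0.003, 0.709, -0.705, 0.004]
contact_force: [0.1, 0.6, -0.8]
gripper_width: 0.002
```

```bash
python3 - <<'E'
from h import *
c=grab("wrist");save(c[0],"pics/w5.png",1)
inc([645,-137,72],-1.57)
E
```

```text
inc [0.0009 0.0114 0.0028] turn 0.0018 | pos [ 645.8 -134.3   83.4] yaw -1.568 t 4.45 F [-0.2  1.1 -0.2]
```

View pics/w5.png

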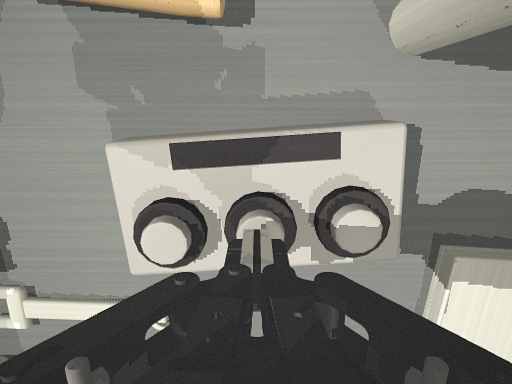

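Emit:
send_rows:
  increments: "0.001 0.01 0.003 0 0;0.001 0.01 0.003 0 0;0.001 0.011 0.003 0 0;0.001 0.011 0.003 0 0"

```text
time: 4.95
position: [645.0, -137.2, 72.5]
tcp_rot: [0.003, 0.709, -0.705, 0.005]
contact_force: [1.0, -0.1, -0.6]
gripper_width: -0.003
```

Emit:
send_rows:
  increments: "0 0.004 0 0 0;0 0.004 0 0 0;0 0.004 0 0 0"

```text
time: 5.32
position: [645.5, -137.3, 69.0]
tcp_rot: [0.003, 0.709, -0.705, 0.005]
contact_force: [-0.2, 0.2, 1.8]
gripper_width: 0.001
```

Emit:
send_rows:
  increments: "0 0.004 0 0 0;0 0.004 0 0 0;0 0.004 0 0 0"

```text
time: 5.7
position: [645.6, -137.3, 65.3]
tcp_rot: [0.003, 0.709, -0.705, 0.005]
contact_force: [-0.6, -0.2, 4.8]
gripper_width: 0.002
```

Emit:
send_rows:
  increments: "0 0.005 0 0 0;0 0.005 0 0 0;0 0.005 0 0 0"

```text
time: 6.08
position: [645.7, -137.3, 64.8]
tcp_rot: [0.004, 0.709, -0.705, 0.005]
contact_force: [-8.3, 1.5, 20.8]
gripper_width: -0.002
```

```bash
sed -i 's/dy=(dy+np.pi\/2)%np.pi-np.pi\/2/dy=(dy+np.pi)%(2*np.pi)-np.pi/' h.py; python3 - <<'E'
from h import *
inc([445,182,180],0.0)
E
```

```text
inc [ 0.1985 -0.1161 -0.3204] turn -1.5684 | pos [ 645.7 -137.3   64.8] yaw -1.568 t 6.075 F [-8.3  1.5 20.8]
```

Emit:
send_rows:
  increments: "0 -0.04 0 0 0;0 -0.09 0 -0.1 0;0.03 -0.116 -0.05 -0.28 0.03;0.06 -0.116 -0.1 -0.46 0.07;0.09 -0.116 -0.15 -0.64 0.07;0.12 -0.116 -0.20 -0.82 0.07;0.15 -0.116 -0.25 -1.0 0.07;0.18 -0.116 -0.30 -1.18 0.07;0.198 -0.116 -0.32 -1.36 0.07;0.198 -0.116 -0.32 -1.54 0.07"

```text
time: 7.32
position: [442.8, 184.5, 179.4]
tcp_rot: [0.492, -0.503, 0.505, -0.5]
contact_force: [-0.3, -0.5, 0.3]
gripper_width: 0.817
```

Emit:
send_rows:
  increments: "0 0 0 -0.1 0.07;0 0 0 -0.1 0.07"

```text
time: 7.58
position: [442.2, 184.6, 178.7]
tcp_rot: [-0.517, 0.477, -0.48, 0.524]
contact_force: [0.0, -0.5, 0.3]
gripper_width: 0.82
```

```bash
python3 - <<'E'
from h import *
c=grab("wrist");save(c[0],"pics/w6.png",1)
print(obs()["joints"].round(2),obs()["gripper_width"])
inc([445,182,60],0.0)
print(w2p(c,[445,182,46]))
E
```

```text
[ 0.14  0.28 -0.69  1.79  0.2   1.13 -0.53] 0.820880716341298
inc [0.0031 0.1188 0.0011] turn 0.0825 | pos [442.5 184.4 178.8] yaw 0.083 t 7.625 F [ 0.8 -0.1 -0. ]
[257.41313826 188.75970225]
```

View pics/w6.png

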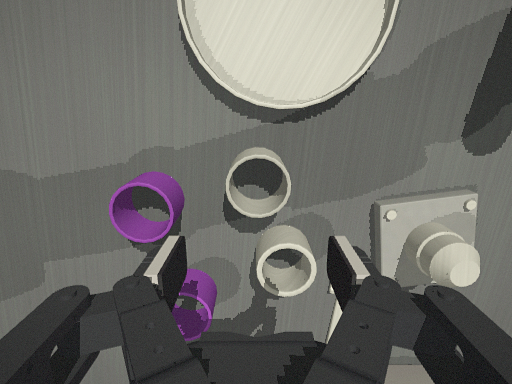

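```bash
python3 - <<'E'
from h import *
c=grab("wrist")
for n,u,v,z in [("c1",258.5,187,46),("c2",286,269,46),("pin",456,264,76)]: print(n,np.round(p2w(c,u,v,z),1))
save(c[0],"pics/w7.png",4,(200,130,340,310))
inc([445,182,32],0.0)
E
```

```text
c1 [446.2 183.5  46. ]
c2 [480.  102.7  46. ]
pin [621.6 136.3  76. ]
inc [0.003  0.1469 0.0006] turn 0.0822 | pos [442.7 184.2 178.9] yaw 0.082 t 7.675 F [ 0.4 -0.3  1. ]
```

View pics/w7.png

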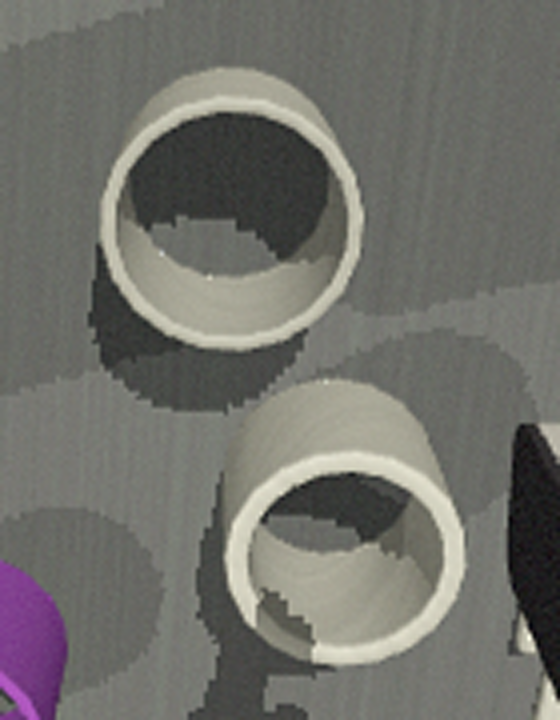

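Emit:
send_rows:
  increments: "0.001 0.04 0.003 0 0.074;0.001 0.08 0.003 0 0.074;0.001 0.12 0.003 0 0.074;0.001 0.145 0.003 0 0.074;0.001 0.152 0.003 0 0.074;0.001 0.152 0.003 0 0.074;0.001 0.152 0.003 0 0.05;0.001 0.152 0.003 0 0.05;0.001 0.152 0.003 0 0.05;0.001 0.152 0.003 0 0.05"
  newtons: 40

```text
time: 8.93
position: [448.0, 184.8, 28.5]
tcp_rot: [-0.516, 0.477, -0.481, 0.524]
contact_force: [-1.8, -1.1, 6.3]
gripper_width: 0.686
```

```bash
python3 - <<'E'
from h import *
c=grab("wrist");save(c[0],"pics/w8.png",1)
print(obs()["gripper_width"]*85.4)
inc([631,127,130],0.0)
E
```

```text
58.09824373552458
inc [ 0.0721 -0.0996  0.1789] turn 0.082 | pos [448.  184.8  28.5] yaw 0.082 t 8.975 F [-2.3 -0.7  6.6]
```

View pics/w8.png

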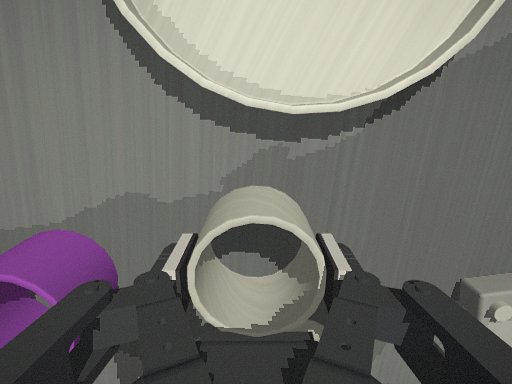

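Emit:
send_rows:
  increments: "0 -0.04 0 0 0.05;0 -0.09 0 0 0.05;0.03 -0.112 0.03 0 0.05;0.06 -0.112 0.065 0 0.05;0.09 -0.112 0.1 0 0.05;0.12 -0.112 0.135 0 0.05;0.15 -0.112 0.165 0 0.05;0.15 -0.112 0.171 0 0.05;0.15 -0.112 0.171 0 0.05;0.15 -0.112 0.171 0 0.05"

```text
time: 10.22
position: [628.2, 50.5, 142.0]
tcp_rot: [-0.516, 0.477, -0.48, 0.525]
contact_force: [-0.0, 1.1, -2.2]
gripper_width: 0.683
```

```bash
python3 - <<'E'
from h import *
c=grab("wrist");save(c[0],"pics/w9.png",1.5)
print(obs()["gripper_width"]*85.4)
inc([631,127,130],0.0)
print(w2p(c,[631,127,76]))
t=grab("top");save(t[0],"pics/t9.png",4,(130,110,330,260))
E
```

```text
58.26188739416486
inc [-0.076   0.0126  0.0091] turn 0.0848 | pos [628.3  50.4 142.1] yaw 0.085 t 10.275 F [-1.   0.5 -0.9]
[269.69287491  95.37437905]
```

View pics/w9.png

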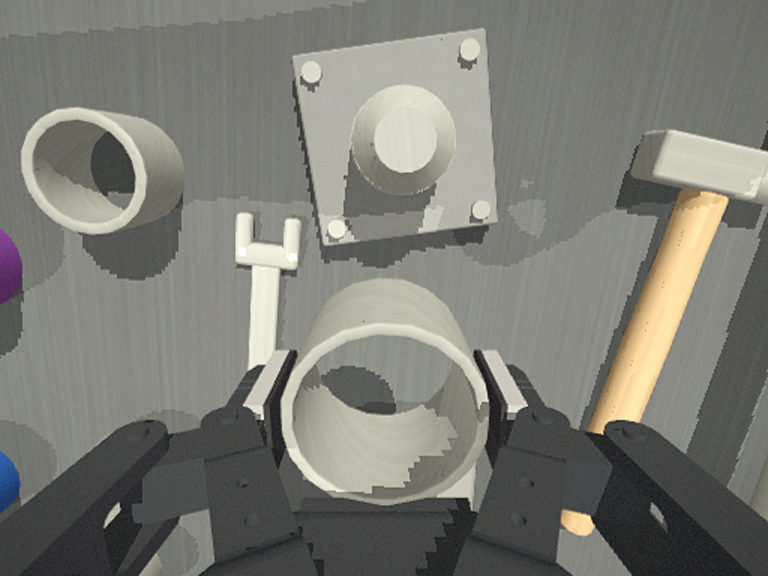

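```bash
python3 - <<'E'
from h import *
c=grab("wrist");o=obs()
print("pin",p2w(c,270.7,93.4,76).round(1))
p=p2w(c,256.4,274.7,o["position"][2]+17.5);print("collar",(p-o["position"]).round(1))
print("plate",np.mean([p2w(c,u/1.5,v/1.5,18) for u,v in [(293,56),(485,29),(497,221),(324,245)]],axis=0).round(1))
print(w2p(c,o["position"]+[0,0,17.5]))
inc([632,128,130],0.0)
E
```

```text
pin [631.8 127.8  76. ]
collar [-0.3  2.7 17.5]
plate [631.9 128.   18. ]
[256.54142925 280.38365251]
inc [-0.0776  0.0127  0.0098] turn 0.084 | pos [628.6  49.7 142.2] yaw 0.084 t 10.375 F [ 0.4  0.  -1.7]
```

Emit:
send_rows:
  increments: "-0.04 0 0.006 0.04 0.05;-0.076 0 0.0098 0.084 0.05;-0.076 0 0.0098 0.084 0.05;-0.076 0.02 0.0098 0.084 0.05;-0.076 0.04 0.0098 0.084 0.05;-0.076 0.052 0.0098 0.084 0.05;-0.076 0.052 0.0098 0.084 0.05;-0.076 0.052 0.0098 0.084 0.05"

```text
time: 11.38
position: [633.2, 126.6, 91.6]
tcp_rot: [-0.495, 0.498, -0.502, 0.505]
contact_force: [-0.1, -0.5, -2.5]
gripper_width: 0.68
```

```bash
python3 - <<'E'
from h import *
c=grab("wrist");save(c[0],"pics/w10.png",1.5)
print(obs()["gripper_width"]*85.4)
inc([632,126.5,47],0.0)
E
```

```text
58.25684612603601
inc [ 0.0006  0.0448 -0.002 ] turn -0.0001 | pos [633.4 126.8  91.8] yaw -0.0 t 11.425 F [ 1.   0.  -2.3]
```

View pics/w10.png

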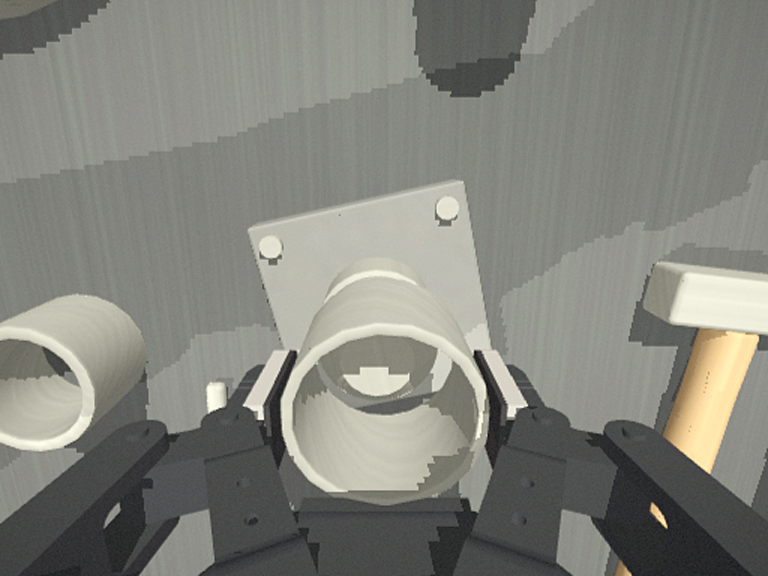

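Emit:
send_rows:
  increments: "0.0005 0.01 -0.0015 0 0.05;0.0005 0.02 -0.0015 0 0.05;0.0005 0.02 -0.0015 0 0.05;0.0005 0.02 -0.0015 0 0.05"

```text
time: 11.92
position: [631.7, 126.6, 71.3]
tcp_rot: [-0.495, 0.498, -0.502, 0.505]
contact_force: [-0.8, 0.3, -1.8]
gripper_width: 0.687
```

Emit:
send_rows:
  increments: "0 0.005 0 0 0.05;0 0.01 0 0 0.05;0 0.01 0 0 0.05"

```text
time: 12.3
position: [631.3, 127.7, 60.6]
tcp_rot: [-0.495, 0.499, -0.501, 0.505]
contact_force: [-1.0, 2.7, -2.9]
gripper_width: 0.684
```

Passed the shoulder; on down to the plate.

Emit:
send_rows:
  increments: "0 0.008 0 0 0.05;0 0.014 0 0 0.05;0 0.017 0 0 0.05;0 0.018 0 0 0.05;0 0.018 0 0 0.05"

```text
time: 12.92
position: [631.3, 127.9, 46.5]
tcp_rot: [-0.496, 0.498, -0.501, 0.505]
contact_force: [-8.1, -0.1, 18.5]
gripper_width: 0.685
```

```bash
python3 - <<'E'
from h import *
c=grab("wrist");save(c[0],"pics/w11.png",1.5)
print(obs()["gripper_width"]*85.4)
inc([632,126.5,140],0.0)
E
```

```text
57.97110156386364
inc [ 0.0009 -0.0935  0.0018] turn 0.001 | pos [631.3 128.   46.5] yaw 0.001 t 12.975 F [-8.  -1.3 18.7]
```

View pics/w11.png

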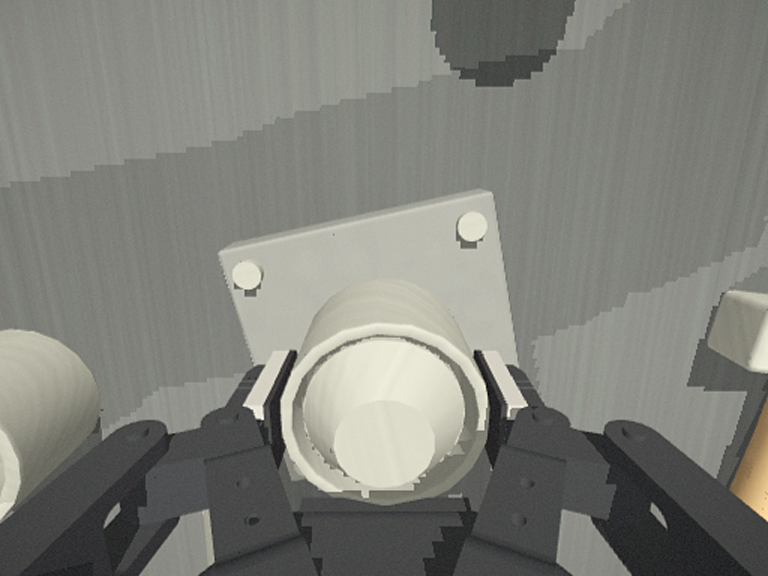

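Emit:
send_rows:
  increments: "0 -0.03 0 0 0.05;0 -0.06 0 0 0.05;0 -0.095 0 0 0.05;0.05 -0.104 -0.01 0.1 0.05;0.11 -0.104 -0.02 0.28 0.05;0.17 -0.104 -0.035 0.46 0.05;0.23 -0.104 -0.05 0.64 0.05;0.29 -0.104 -0.06 0.82 0.05;0.35 -0.104 -0.08 1.0 0.05;0.388 -0.104 -0.09 1.18 0.05"

```text
time: 14.22
position: [537.3, -267.5, 146.1]
tcp_rot: [-0.13, 0.694, -0.694, 0.137]
contact_force: [0.8, 0.0, -2.2]
gripper_width: 0.679
```

Emit:
send_rows:
  increments: "0 0 0 0.18 0.05;0 0 0 0.36 0.05;0 0 0 0.37 0.05;0 0 0 0.37 0.05"

```text
time: 14.72
position: [537.1, -267.9, 145.8]
tcp_rot: [-0.001, 0.708, -0.707, 0.007]
contact_force: [0.2, 1.2, -2.9]
gripper_width: 0.684
```

```bash
python3 - <<'E'
from h import *
c=grab("wrist");save(c[0],"pics/w12.png",1.5)
print(obs()["gripper_width"]*85.4,obs()["joints"].round(2))
inc([565,-336,150],-1.57)
t=grab("top");save(t[0],"pics/t12.png",1.5)
E
```

```text
57.934831068021076 [ 0.56  0.48 -0.17  1.52  0.08  1.14 -1.19]
inc [-0.0271 -0.004   0.0687] turn 0.0112 | pos [ 537.2 -267.6  145.9] yaw -1.559 t 14.775 F [-1.1  0.1 -2.2]
```

View pics/w12.png

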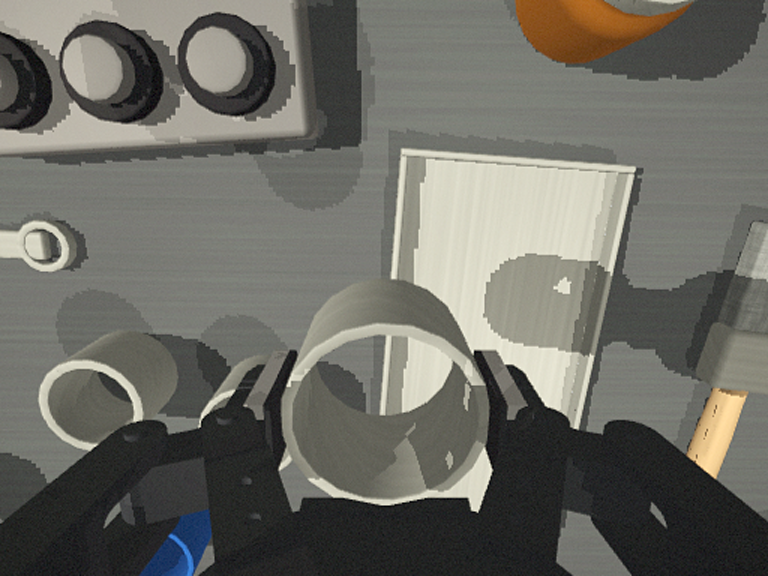

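View pics/t12.png

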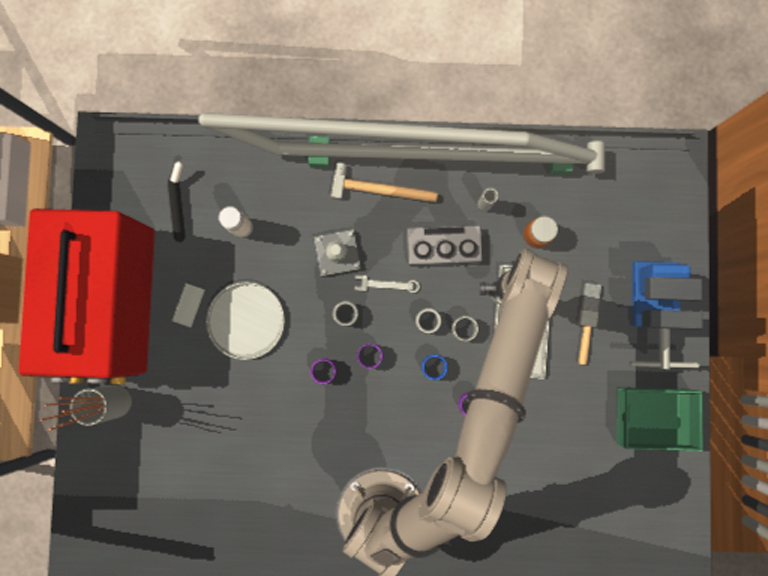

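```bash
python3 - <<'E'
from h import *
c=grab("wrist")
for u,v in [(404,150),(635,168),(395,265),(617,265)]: print(p2w(c,u/1.5,v/1.5,18).round(1))
inc([565,-345,150],-1.57)
E
```

```text
[ 611.9 -276.7   18. ]
[ 603.9 -404.    18. ]
[ 547.5 -273.    18. ]
[ 549.1 -402.4   18. ]
inc [-0.0268 -0.0038  0.0778] turn 0.0105 | pos [ 537.3 -267.5  146. ] yaw -1.56 t 14.875 F [-0.   0.3 -1.8]
```

Emit:
send_rows:
  increments: "-0.015 0 0.05 0.01 0.05;-0.023 0 0.0705 0.01 0.05;-0.023 0.04 0.0705 0.01 0.05;-0.023 0.08 0.0705 0.01 0.05;-0.023 0.1 0.0705 0.01 0.05;-0.023 0.112 0.0705 0.01 0.05;-0.023 0.114 0.0705 0.01 0.05;-0.023 0.114 0.0705 0.01 0.05;-0.023 0.114 0.0705 0.01 0.05"

```text
time: 16.0
position: [562.8, -338.0, 33.3]
tcp_rot: [0.003, 0.707, -0.707, 0.004]
contact_force: [-0.6, 0.7, -2.0]
gripper_width: 0.68
```

Emit:
send_rows:
  increments: "0 0.0005 0 0 0.06;0 0.0005 0 0 0.066;0 0.0005 0 0 0.072;0 0 0 0 0.074;0 -0.03 0 0 0.074;0 -0.07 0 0 0.074;0 -0.11 0 0 0.074;0 -0.11 0 0 0.074;0 -0.11 0 0 0.074"

```text
time: 17.12
position: [561.2, -337.8, 142.8]
tcp_rot: [0.003, 0.707, -0.707, 0.004]
contact_force: [0.3, 0.5, -0.2]
gripper_width: 0.865
```

```bash
python3 - <<'E'
from h import *
c=grab("wrist");save(c[0],"pics/w13.png",1)
t=grab("top");save(t[0],"pics/t13.png",1.5)
inc([480,101,150],0)
E
```

```text
inc [ 0.0799 -0.0082 -0.4386] turn -1.5696 | pos [ 560.5 -337.5  141.4] yaw -1.57 t 17.225 F [-0.6 -0.2  0.5]
```

View pics/w13.png

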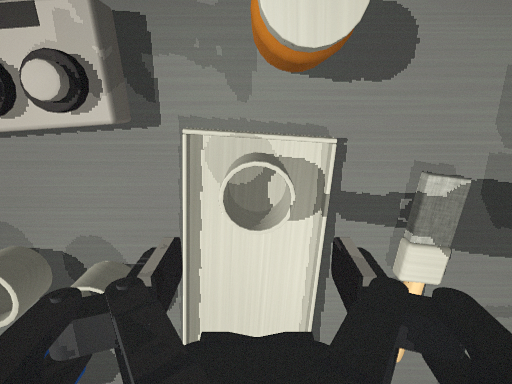

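View pics/t13.png

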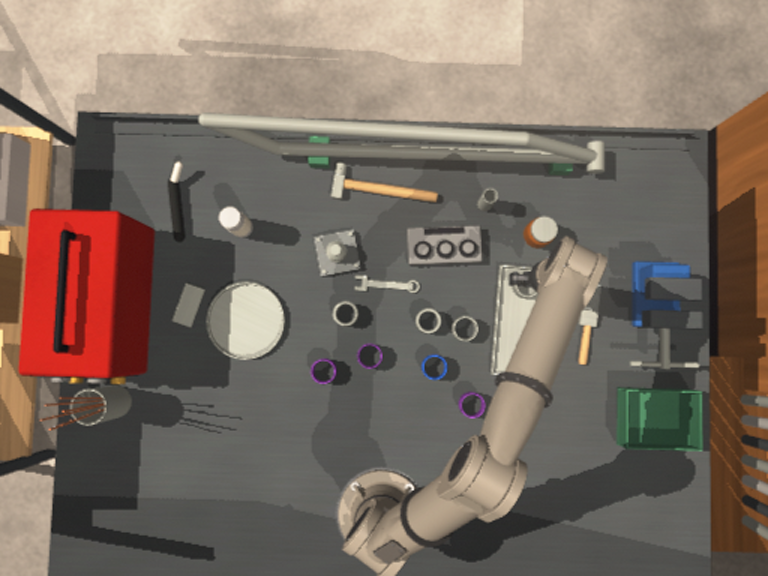

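Emit:
send_rows:
  increments: "0.01 -0.02 -0.05 0 0.074;0.02 -0.03 -0.11 -0.17 0.074;0.03 -0.03 -0.17 -0.35 0.074;0.04 -0.03 -0.23 -0.53 0.074;0.05 -0.03 -0.29 -0.71 0.074;0.06 -0.03 -0.35 -0.89 0.074;0.07 -0.02 -0.41 -1.07 0.074;0.08 -0.01 -0.4386 -1.25 0.074;0.08 -0.01 -0.4386 -1.43 0.074;0.08 -0.01 -0.4386 -1.57 0.074"

```text
time: 18.48
position: [478.6, 101.4, 150.4]
tcp_rot: [-0.5, 0.498, -0.499, 0.503]
contact_force: [0.1, -0.5, -0.2]
gripper_width: 0.863
```

Emit:
send_rows:
  increments: "0 0 0 0 0.074;0 0 0 0 0.074"

```text
time: 18.73
position: [478.0, 101.2, 149.6]
tcp_rot: [-0.5, 0.499, -0.499, 0.502]
contact_force: [-0.9, -1.3, -0.8]
gripper_width: 0.867
```

```bash
python3 - <<'E'
from h import *
c=grab("wrist");save(c[0],"pics/w14.png",1.5)
inc([480,101,28.5],0)
print(w2p(c,[480,101,46])*1.5)
E
```

```text
inc [0.0004 0.1214 0.0014] turn 0.0053 | pos [478.2 101.2 149.9] yaw 0.005 t 18.775 F [ 0.4  0.4 -0.1]
[387.21672269 292.77324837]
```

View pics/w14.png

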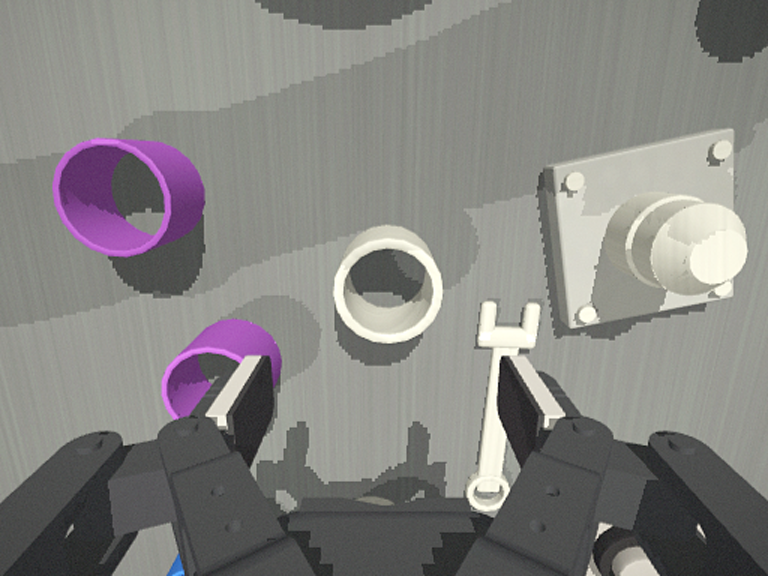

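Emit:
send_rows:
  increments: "-0.0005 0.04 0.001 0 0.07;-0.0005 0.08 0.001 0 0.07;-0.0005 0.11 0.0015 0 0.07;-0.0005 0.121 0.0015 0 0.07;-0.0005 0.121 0.0015 0 0.07;-0.0005 0.121 0.0015 0 0.05;-0.0005 0.121 0.0015 0 0.05;-0.0005 0.121 0.0015 0 0.05;-0.0005 0.121 0.0015 0 0.05"

```text
time: 19.9
position: [481.4, 102.4, 30.3]
tcp_rot: [-0.499, 0.498, -0.5, 0.504]
contact_force: [-0.5, 1.0, 6.1]
gripper_width: 0.695
```

```bash
python3 - <<'E'
from h import *
c=grab("wrist");save(c[0],"pics/w15.png",1)
print(obs()["gripper_width"]*85.4)
inc([631.3,128,135],0.0)
E
```

```text
59.6636657106658
inc [-0.025  -0.1038  0.1507] turn 0.0053 | pos [481.4 102.4  30.3] yaw 0.005 t 19.95 F [-0.6 -0.5  7. ]
```

View pics/w15.png

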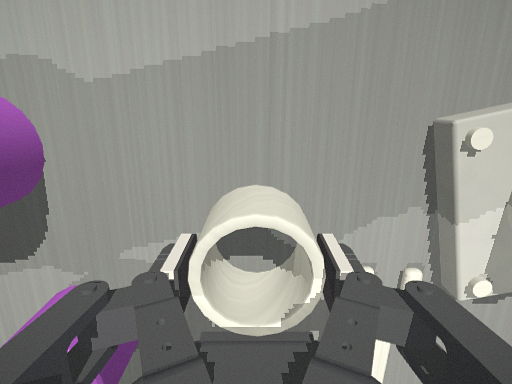

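Emit:
send_rows:
  increments: "0 -0.04 0 0 0.05;0 -0.09 0.01 0 0.05;-0.01 -0.108 0.06 0 0.05;-0.02 -0.108 0.11 0 0.05;-0.025 -0.108 0.15 0 0.05;-0.025 -0.105 0.15 0 0.05;-0.025 -0.1 0.15 0 0.05;-0.025 -0.08 0.15 0 0.05;-0.025 -0.065 0.15 0 0.05;-0.025 -0.065 0.15 0 0.05"

```text
time: 21.2
position: [629.4, 127.8, 95.0]
tcp_rot: [-0.5, 0.498, -0.499, 0.503]
contact_force: [-0.4, -0.1, -2.2]
gripper_width: 0.694
```

```bash
python3 - <<'E'
from h import *
c=grab("wrist");save(c[0],"pics/w16.png",1)
inc([631.5,127.5,48],0.0)
E
```

```text
inc [0.0004 0.0479 0.0013] turn 0.0056 | pos [630.  127.8  95.9] yaw 0.006 t 21.25 F [ 0.4 -0.5 -2.1]
```

View pics/w16.png

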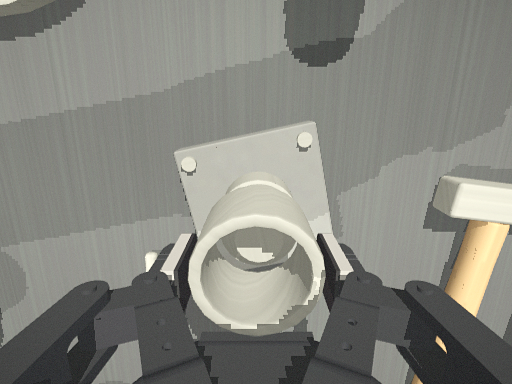

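Emit:
send_rows:
  increments: "0 0.01 0.001 0 0.05;0 0.017 0.001 0 0.05;0 0.018 0.001 0 0.05;0 0.018 0.001 0 0.05"

```text
time: 21.75
position: [630.7, 128.3, 77.6]
tcp_rot: [-0.5, 0.498, -0.499, 0.503]
contact_force: [-0.6, 2.5, -3.2]
gripper_width: 0.695
```

Emit:
send_rows:
  increments: "0 0.004 0 0 0.05;0 0.007 0 0 0.05;0 0.009 0 0 0.05;0 0.009 0 0 0.05"

```text
time: 22.25
position: [631.1, 128.6, 72.6]
tcp_rot: [-0.5, 0.497, -0.5, 0.503]
contact_force: [-4.7, -1.3, 15.4]
gripper_width: 0.697
```

```bash
python3 - <<'E'
from h import *
c=grab("wrist");save(c[0],"pics/w17.png",1)
inc([631.5,127.5,48],0.0)
E
```

```text
inc [0.0011 0.0246 0.0002] turn 0.0059 | pos [631.2 128.6  72.6] yaw 0.006 t 22.3 F [-5.6 -1.9 14.2]
```

View pics/w17.png

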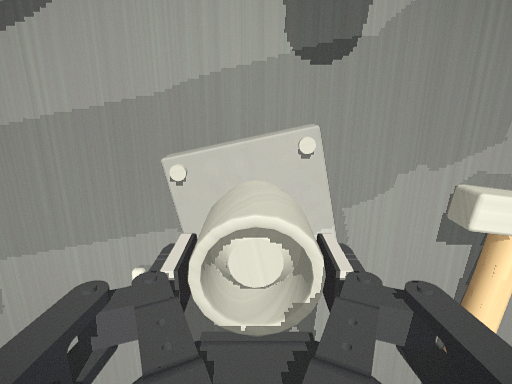

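Emit:
send_rows:
  increments: "0.001 0.004 0 0 0.05;-0.0015 0.004 0 0 0.05;-0.0005 0.004 0.0015 0 0.05;-0.0005 0.004 -0.0015 0 0.05;0 0.004 0 0 0.05;0 0.004 0 0 0.05"

```text
time: 23.05
position: [631.1, 129.0, 72.6]
tcp_rot: [-0.499, 0.497, -0.5, 0.503]
contact_force: [-5.1, -0.5, 15.1]
gripper_width: 0.697
```

```bash
python3 - <<'E'
from h import *
inc([470,310,150],0.0)
E
```

```text
inc [-0.1821 -0.0783 -0.1595] turn 0.0059 | pos [631.1 129.   72.6] yaw 0.006 t 23.05 F [-5.1 -0.5 15.1]
```

Emit:
send_rows:
  increments: "0 -0.03 0 0 0.05;0 -0.06 0 0 0.05;-0.04 -0.085 -0.035 0 0.05;-0.09 -0.085 -0.075 0 0.05;-0.135 -0.085 -0.115 0 0.05;-0.17 -0.085 -0.15 0 0.05;-0.182 -0.085 -0.16 0 0.05;-0.182 -0.085 -0.16 0 0.05;-0.182 -0.085 -0.16 0 0.05"

```text
time: 24.18
position: [471.7, 307.5, 156.4]
tcp_rot: [-0.499, 0.497, -0.502, 0.502]
contact_force: [-0.2, -0.6, -2.4]
gripper_width: 0.7
```

```bash
python3 - <<'E'
from h import *
c=grab("wrist");save(c[0],"pics/w18.png",1.5)
inc([456,389,150],0.0)
print(w2p(c,[456,345,18])*1.5,w2p(c,[456,440,18])*1.5)
t=grab("top");save(t[0],"pics/t18.png",1.5)
E
```

```text
inc [-0.0816  0.0063 -0.0157] turn 0.0013 | pos [471.7 307.4 156.4] yaw 0.001 t 24.225 F [-0.1 -0.  -2.6]
[355.60598986 213.29947555] [352.73394697  32.60685378]
```

View pics/w18.png

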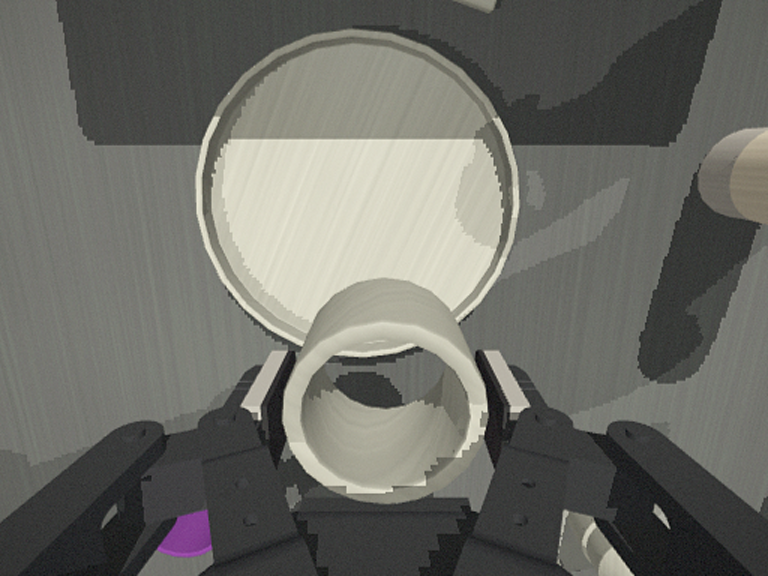

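View pics/t18.png

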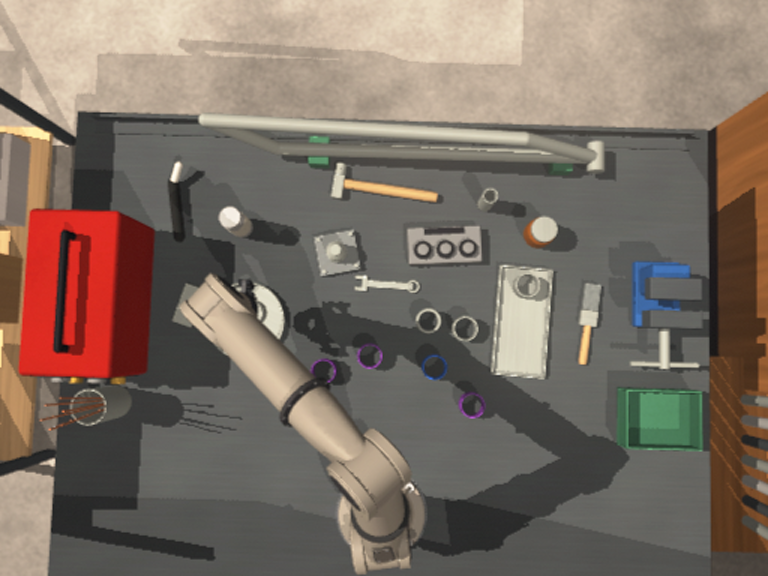

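Emit:
send_rows:
  increments: "-0.04 0 -0.008 0 0.05;-0.0805 0.02 -0.0147 0 0.05;-0.0805 0.05 -0.0147 0 0.05;-0.0805 0.08 -0.0147 0 0.05;-0.0805 0.105 -0.0147 0 0.05;-0.0805 0.12 -0.0147 0 0.05;-0.0805 0.12 -0.0147 0 0.05;-0.0805 0.12 -0.0147 0 0.05"

```text
time: 25.28
position: [458.3, 388.4, 37.0]
tcp_rot: [-0.498, 0.498, -0.502, 0.503]
contact_force: [0.3, 0.0, -2.3]
gripper_width: 0.697
```

Emit:
send_rows:
  increments: "0 0.001 0 0 0.05;0 0.001 0 0 0.06;0 0.001 0 0 0.066;0 0.001 0 0 0.072;0 0.001 0 0 0.072;0 -0.03 0 0 0.074;0 -0.07 0 0 0.074;0 -0.11 0 0 0.074;0 -0.11 0 0 0.074"

```text
time: 26.4
position: [459.0, 390.8, 151.3]
tcp_rot: [-0.495, 0.498, -0.502, 0.506]
contact_force: [0.4, 0.0, -0.8]
gripper_width: 0.866
```

```bash
python3 - <<'E'
from h import *
c=grab("wrist");save(c[0],"pics/w19.png",1)
inc([470,-102,150],-0.2)
E
```

```text
inc [ 0.4913 -0.0028  0.0116] turn 0.2007 | pos [458.1 389.3 148.9] yaw 0.001 t 26.45 F [ 1.  -1.1 -0.2]
```

View pics/w19.png

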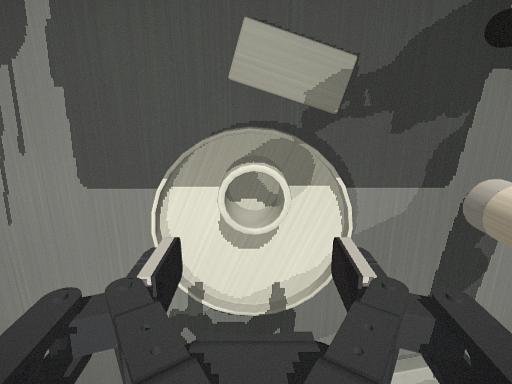

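Emit:
send_rows:
  increments: "0.06 -0.01 0.001 0 0.074;0.12 -0.02 0.002 0 0.074;0.18 -0.02 0.004 0.03 0.074;0.24 -0.02 0.006 0.06 0.074;0.3 -0.02 0.008 0.1 0.074;0.36 -0.02 0.01 0.14 0.074;0.42 -0.01 0.011 0.18 0.074;0.47 0 0.011 0.2 0.074;0.491 0 0.011 0.2 0.074;0.491 0 0.011 0.2 0.074"

```text
time: 27.7
position: [468.1, -103.8, 145.7]
tcp_rot: [0.443, -0.548, 0.549, -0.45]
contact_force: [-0.4, 0.4, 0.1]
gripper_width: 0.867
```

Emit:
send_rows:
  increments: "0 0 0 0 0.074;0 0 0 0 0.074"

```text
time: 27.95
position: [468.0, -102.1, 145.5]
tcp_rot: [0.444, -0.547, 0.548, -0.45]
contact_force: [0.2, 0.1, -0.9]
gripper_width: 0.868
```

```bash
python3 - <<'E'
from h import *
c=grab("wrist");save(c[0],"pics/w20.png",1.5)
inc([470,-102,29],-0.2)
print(w2p(c,[470,-102,46])*1.5)
E
```

```text
inc [1.000e-04 1.167e-01 1.000e-03] turn -0.0014 | pos [ 468.1 -102.2  145.7] yaw -0.201 t 28.0 F [-0.4  0.1  0.5]
[386.52558153 294.63813202]
```

View pics/w20.png

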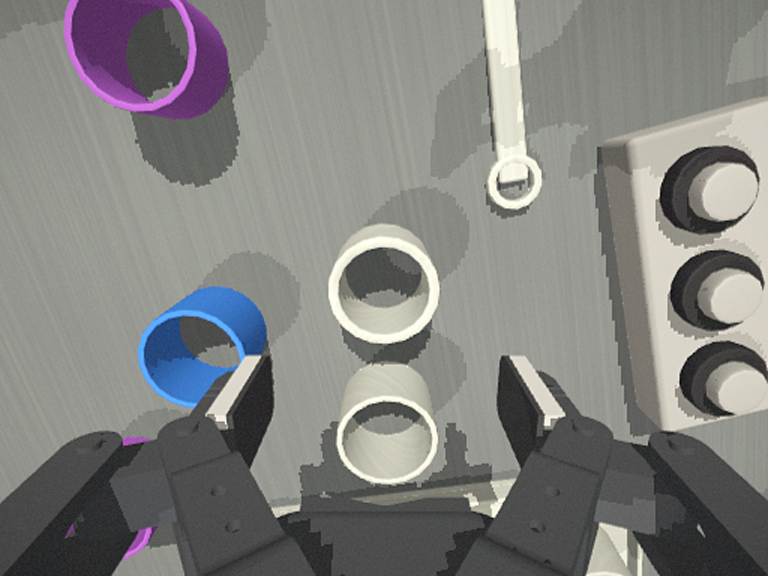

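Emit:
send_rows:
  increments: "-0.001 0.04 0 0 0.072;-0.001 0.08 0 0 0.072;-0.001 0.106 0.0005 0 0.072;-0.001 0.116 0.0005 0 0.072;-0.001 0.116 0.0005 0 0.072;-0.001 0.116 0.0005 0 0.05;-0.001 0.116 0.0005 0 0.05;-0.001 0.116 0.0005 0 0.05;-0.001 0.116 0.0005 0 0.05"

```text
time: 29.12
position: [470.9, -100.7, 31.1]
tcp_rot: [0.444, -0.546, 0.549, -0.451]
contact_force: [-1.4, 1.4, 6.6]
gripper_width: 0.678
```

```bash
python3 - <<'E'
from h import *
c=grab("wrist");save(c[0],"pics/w21.png",1)
print(obs()["gripper_width"]*85.4)
inc([631.3,128.3,140],0.0)
E
```

```text
58.10026922655019
inc [-0.2571 -0.1064  0.1125] turn -0.2012 | pos [ 470.8 -100.7   31.1] yaw -0.201 t 29.175 F [-2.1  1.4  6.1]
```

View pics/w21.png

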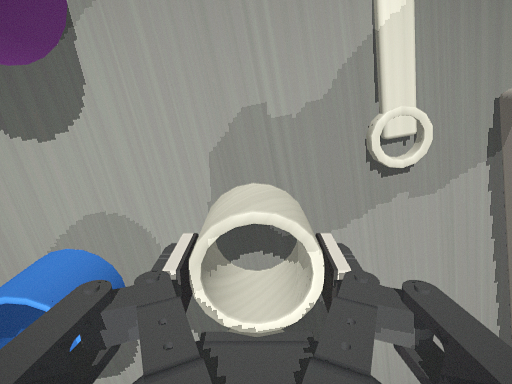

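Emit:
send_rows:
  increments: "0 -0.04 0 0 0.05;-0.02 -0.09 0.01 0 0.05;-0.07 -0.11 0.03 -0.05 0.05;-0.12 -0.11 0.05 -0.1 0.05;-0.17 -0.11 0.075 -0.15 0.05;-0.22 -0.11 0.1 -0.2 0.05;-0.257 -0.11 0.1125 -0.2 0.05;-0.257 -0.11 0.1125 -0.2 0.05;-0.257 -0.11 0.1125 -0.2 0.05;-0.257 -0.11 0.1125 -0.2 0.05"

```text
time: 30.42
position: [631.1, 125.8, 143.3]
tcp_rot: [0.496, -0.499, 0.503, -0.502]
contact_force: [0.1, 0.2, -2.5]
gripper_width: 0.676
```

```bash
python3 - <<'E'
from h import *
c=grab("wrist");save(c[0],"pics/w22.png",1.5)
inc([631.3,128.0,80],0.0)
E
```

```text
inc [-0.0018  0.0635 -0.0005] turn -0.0037 | pos [631.1 126.  143.5] yaw -0.004 t 30.475 F [-0.2 -0.3 -2.3]
```

View pics/w22.png

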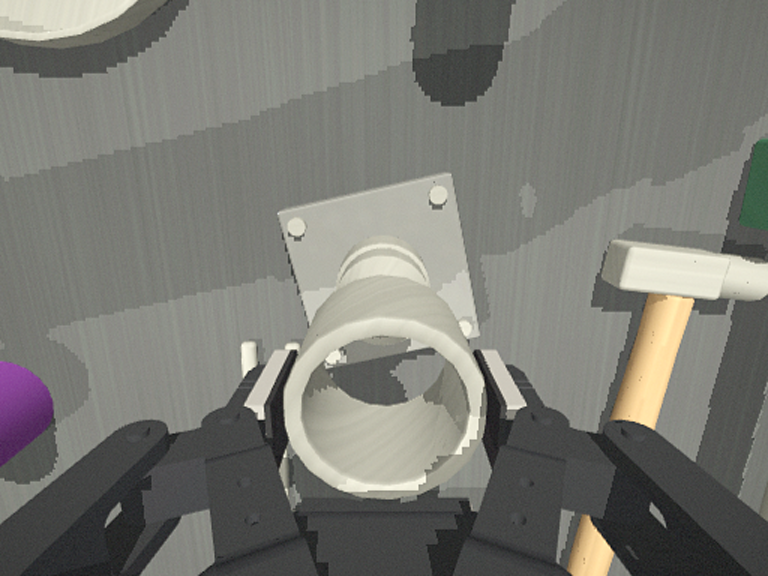

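Emit:
send_rows:
  increments: "-0.002 0.02 0 0 0.05;-0.002 0.04 0 0 0.05;-0.002 0.055 0 0 0.05;-0.002 0.064 0 0 0.05;-0.002 0.064 0 0 0.05;-0.002 0.064 0 0 0.05"

```text
time: 31.22
position: [631.7, 128.1, 79.8]
tcp_rot: [0.496, -0.499, 0.503, -0.502]
contact_force: [-1.4, 0.7, -2.4]
gripper_width: 0.678
```

Emit:
send_rows:
  increments: "0 0.005 0 0 0.05;0 0.009 0 0 0.05;0 0.01 0 0 0.05;0 0.01 0 0 0.05"

```text
time: 31.72
position: [631.8, 128.7, 73.9]
tcp_rot: [0.496, -0.499, 0.503, -0.502]
contact_force: [-7.8, -0.9, 15.0]
gripper_width: 0.68
```

Emit:
send_rows:
  increments: "0.001 0.004 0 0 0.05;-0.0015 0.004 0 0 0.05;0 0.004 0.0015 0 0.05;0 0.004 -0.0015 0 0.05;0 0.004 0 0 0.05;0 0.004 0 0 0.05"

```text
time: 32.48
position: [631.5, 128.9, 73.7]
tcp_rot: [0.496, -0.498, 0.503, -0.502]
contact_force: [-7.3, -1.5, 14.1]
gripper_width: 0.678
```

```bash
python3 - <<'E'
from h import *
c=grab("wrist");save(c[0],"pics/w23.png",1)
inc([470,300,150],0.0)
E
```

```text
inc [-0.1705 -0.0779 -0.1613] turn -0.0035 | pos [631.5 129.   73.7] yaw -0.003 t 32.525 F [-6.3 -2.1 14. ]
```

View pics/w23.png

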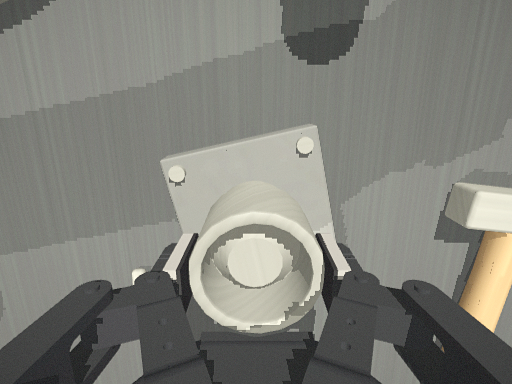

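Emit:
send_rows:
  increments: "0 -0.03 0 0 0.05;0 -0.06 0 0 0.05;-0.04 -0.085 -0.04 0 0.05;-0.09 -0.085 -0.085 0 0.05;-0.135 -0.085 -0.13 0 0.05;-0.17 -0.085 -0.165 0 0.05;-0.175 -0.08 -0.175 0 0.05;-0.175 -0.08 -0.175 0 0.05;-0.175 -0.08 -0.175 0 0.05"

```text
time: 33.65
position: [458.5, 302.6, 151.9]
tcp_rot: [0.495, -0.499, 0.505, -0.502]
contact_force: [0.3, -0.3, -3.4]
gripper_width: 0.679
```

```bash
python3 - <<'E'
from h import *
c=grab("wrist");save(c[0],"pics/w24.png",1)
inc([457,303,36],0.0)
E
```

```text
inc [-0.0003  0.1159 -0.0029] turn -0.0075 | pos [458.5 302.6 151.9] yaw -0.008 t 33.7 F [ 0.2  0.3 -2.6]
```

View pics/w24.png

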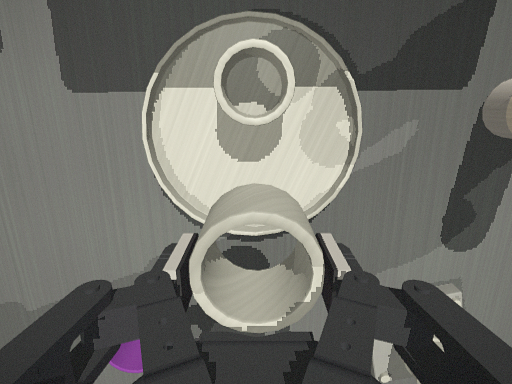

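Emit:
send_rows:
  increments: "0 0.04 -0.001 0 0.05;0 0.08 -0.002 0 0.05;0 0.105 -0.0025 0 0.05;0 0.115 -0.003 0 0.05;0 0.115 -0.003 0 0.05;0 0.115 -0.003 0 0.05"

```text
time: 34.45
position: [458.2, 303.1, 37.9]
tcp_rot: [0.494, -0.499, 0.505, -0.502]
contact_force: [-0.2, 1.1, -2.0]
gripper_width: 0.678
```

Emit:
send_rows:
  increments: "0 0.001 0 0 0.05;0 0.001 0 0 0.06;0 0.001 0 0 0.066;0 0.001 0 0 0.072;0 0.001 0 0 0.072;0 -0.03 0 0 0.074;0 -0.07 0 0 0.074;0 -0.11 0 0 0.074;0 -0.11 0 0 0.074"

```text
time: 35.58
position: [458.5, 305.1, 151.7]
tcp_rot: [0.491, -0.498, 0.506, -0.505]
contact_force: [0.7, -0.1, 0.2]
gripper_width: 0.866
```

```bash
python3 - <<'E'
from h import *
c=grab("wrist");save(c[0],"pics/w25.png",1)
t=grab("top");save(t[0],"pics/t25.png",1.5)
inc([452,-190,150],-0.2)
E
```

```text
inc [ 4.928e-01 -2.900e-03 -4.000e-04] turn 0.1916 | pos [456.5 302.8 148. ] yaw -0.008 t 35.675 F [ 0.6 -0.6 -0.1]
```

View pics/w25.png

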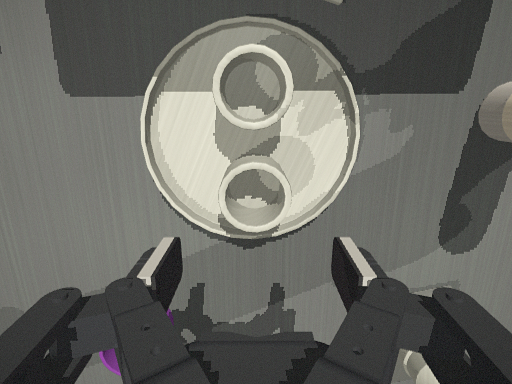

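View pics/t25.png

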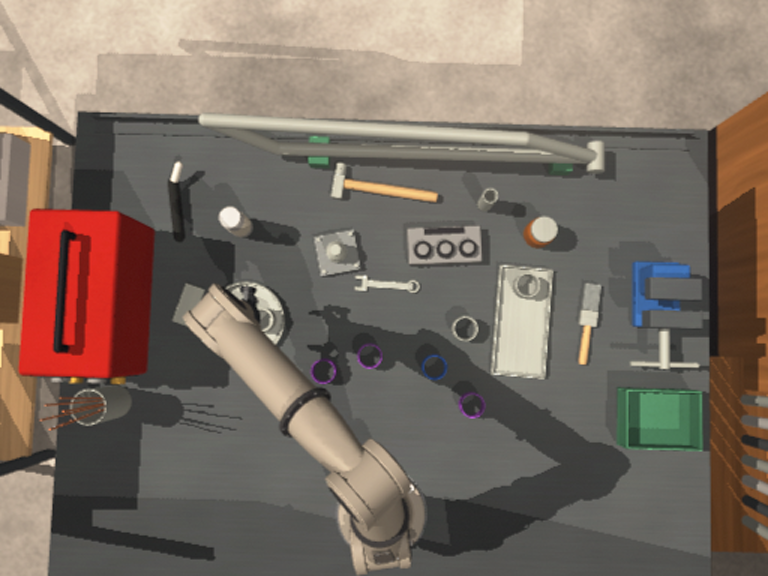

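Emit:
send_rows:
  increments: "0.06 -0.01 0 0 0.074;0.12 -0.02 0 0 0.074;0.18 -0.02 0 0.03 0.074;0.24 -0.02 0 0.06 0.074;0.3 -0.02 0 0.1 0.074;0.36 -0.02 0 0.14 0.074;0.42 -0.01 0 0.18 0.074;0.47 0 0 0.19 0.074;0.492 0 0 0.19 0.074;0.492 0 0 0.19 0.074"

```text
time: 36.92
position: [450.8, -191.0, 145.3]
tcp_rot: [0.443, -0.546, 0.55, -0.451]
contact_force: [0.6, 0.7, 0.1]
gripper_width: 0.865
```

Emit:
send_rows:
  increments: "0 0 0 0 0.074;0 0 0 0 0.074"

```text
time: 37.17
position: [450.7, -189.2, 145.0]
tcp_rot: [0.444, -0.546, 0.549, -0.451]
contact_force: [0.4, 0.4, -1.2]
gripper_width: 0.867
```

```bash
python3 - <<'E'
from h import *
c=grab("wrist");save(c[0],"pics/w26.png",1.5)
inc([452,-190,29],-0.2)
print(w2p(c,[452,-190,46])*1.5)
E
```

```text
inc [0.001  0.1162 0.    ] turn -0.0007 | pos [ 450.9 -189.4  145.2] yaw -0.201 t 37.225 F [ 1.2 -0.5 -1. ]
[384.99459864 296.6751865 ]
```

View pics/w26.png

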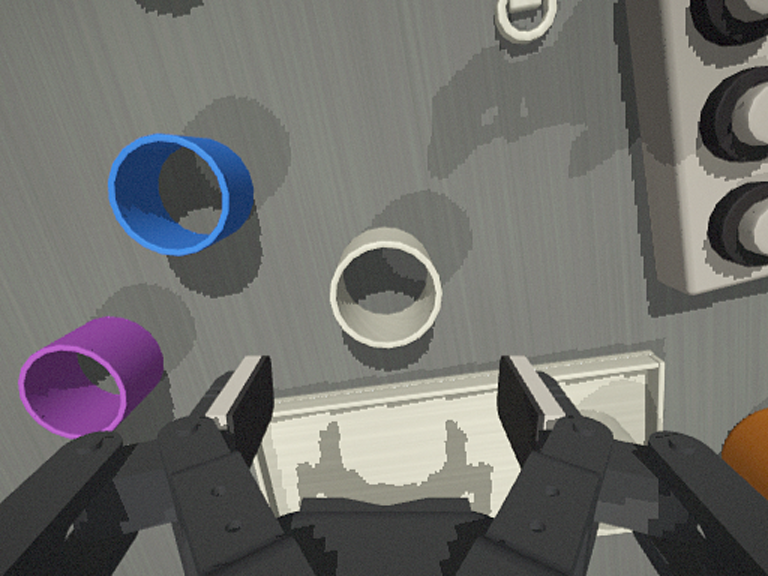

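Emit:
send_rows:
  increments: "0 0.04 0 0 0.072;0 0.08 0 0 0.072;0 0.106 0.0005 0 0.072;0 0.116 0.0005 0 0.072;0 0.116 0.0005 0 0.072;0 0.116 0.0005 0 0.05;0 0.116 0.0005 0 0.05;0 0.116 0.0005 0 0.05;0 0.116 0.0005 0 0.05"

```text
time: 38.35
position: [453.6, -189.1, 30.7]
tcp_rot: [0.443, -0.545, 0.55, -0.452]
contact_force: [-1.5, 1.8, 6.9]
gripper_width: 0.696
```

```bash
python3 - <<'E'
from h import *
c=grab("wrist");save(c[0],"pics/w27.png",1)
print(obs()["gripper_width"]*85.4)
inc([631.3,127,140],0.0)
E
```

```text
59.45367793447082
inc [-0.3458 -0.1061  0.1126] turn -0.2005 | pos [ 453.5 -189.2   30.7] yaw -0.2 t 38.4 F [-1.   1.4  6.6]
```

View pics/w27.png

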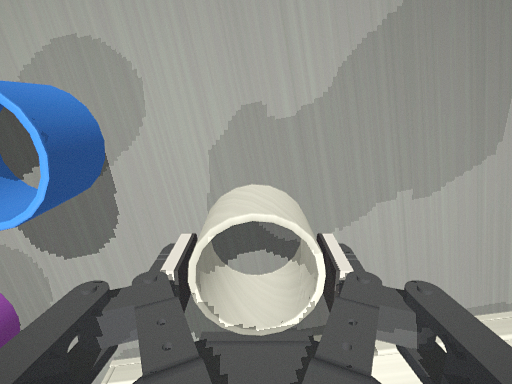

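Emit:
send_rows:
  increments: "0 -0.04 0 0 0.05;-0.02 -0.09 0.005 0 0.05;-0.08 -0.11 0.025 -0.05 0.05;-0.14 -0.11 0.045 -0.1 0.05;-0.2 -0.11 0.065 -0.15 0.05;-0.26 -0.11 0.085 -0.2 0.05;-0.31 -0.11 0.1 -0.2 0.05;-0.346 -0.11 0.1126 -0.2 0.05;-0.346 -0.11 0.1126 -0.2 0.05;-0.346 -0.11 0.1126 -0.2 0.05"

```text
time: 39.65
position: [631.0, 126.1, 143.2]
tcp_rot: [0.497, -0.497, 0.503, -0.503]
contact_force: [0.4, -1.4, -2.7]
gripper_width: 0.693
```

```bash
python3 - <<'E'
from h import *
inc([631.3,128.0,80],0.0)
E
```

```text
inc [-0.0019  0.0632 -0.0004] turn -0.0009 | pos [631.  126.1 143.2] yaw -0.001 t 39.65 F [ 0.4 -1.4 -2.7]
```

Emit:
send_rows:
  increments: "-0.002 0.02 0 0 0.05;-0.002 0.04 0 0 0.05;-0.002 0.055 0 0 0.05;-0.002 0.064 0 0 0.05;-0.002 0.064 0 0 0.05;-0.002 0.064 0 0 0.05"

```text
time: 40.4
position: [632.3, 128.1, 79.9]
tcp_rot: [0.496, -0.497, 0.503, -0.503]
contact_force: [0.2, -0.5, -2.5]
gripper_width: 0.695
```

Emit:
send_rows:
  increments: "0 0.005 0 0 0.05;0 0.01 0 0 0.05;0 0.014 0 0 0.05;0 0.014 0 0 0.05"

```text
time: 40.9
position: [631.8, 128.4, 65.0]
tcp_rot: [-0.496, 0.497, -0.503, 0.503]
contact_force: [-0.4, 2.1, -2.8]
gripper_width: 0.698
```

```bash
python3 - <<'E'
from h import *
c=grab("wrist");save(c[0],"pics/w28.png",1)
inc([631.3,128.0,47.5],0.0)
E
```

```text
inc [ 0.0004  0.0176 -0.0008] turn -0.0008 | pos [631.8 128.4  65.1] yaw -0.001 t 40.95 F [-1.2  2.1 -3.7]
```

View pics/w28.png

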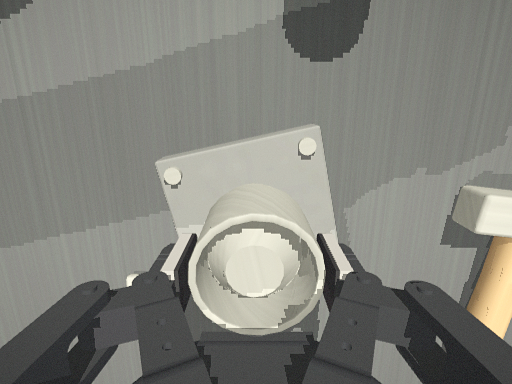

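Past the shoulder (lower end at about 34); down to the plate.

Emit:
send_rows:
  increments: "0 0.008 0 0 0.05;0 0.014 0 0 0.05;0 0.018 0 0 0.05;0 0.0205 0 0 0.05;0 0.0205 0 0 0.05"

```text
time: 41.58
position: [631.9, 128.3, 48.7]
tcp_rot: [0.497, -0.497, 0.503, -0.503]
contact_force: [-8.7, -2.3, 17.9]
gripper_width: 0.699
```

```bash
python3 - <<'E'
from h import *
inc([475,-334,150],-1.57)
t=grab("top");save(t[0],"pics/t28.png",1.5)
E
```

```text
inc [ 0.4625 -0.1031 -0.1551] turn 1.569 | pos [631.9 128.3  48.7] yaw -0.001 t 41.575 F [-8.7 -2.3 17.9]
```

View pics/t28.png

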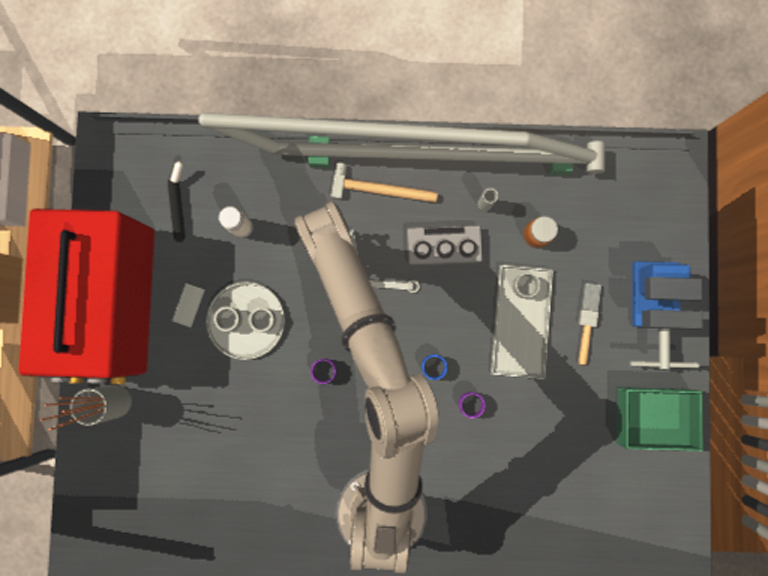

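Emit:
send_rows:
  increments: "0 -0.03 0 0 0.05;0 -0.06 0 0 0.05;0 -0.095 0 0 0.05;0.05 -0.104 -0.01 0.1 0.05;0.11 -0.104 -0.03 0.28 0.05;0.17 -0.104 -0.05 0.46 0.05;0.23 -0.104 -0.07 0.64 0.05;0.29 -0.104 -0.09 0.82 0.05;0.35 -0.104 -0.12 1.0 0.05;0.41 -0.104 -0.14 1.18 0.05"

```text
time: 42.88
position: [491.7, -276.0, 151.2]
tcp_rot: [0.131, -0.693, 0.695, -0.139]
contact_force: [0.5, -0.4, -1.7]
gripper_width: 0.694
```

```bash
python3 - <<'E'
from h import *
inc([472,-333,150],-1.57)
E
```

```text
inc [0.0396 0.001  0.0454] turn 0.383 | pos [ 491.7 -276.   151.2] yaw -1.187 t 42.875 F [ 0.5 -0.4 -1.7]
```

Emit:
send_rows:
  increments: "0.04 0 0.045 0.18 0.05;0.04 0 0.045 0.36 0.05;0.04 0 0.045 0.383 0.05;0.04 0 0.045 0.383 0.05;0.04 0 0.045 0.383 0.05"

```text
time: 43.5
position: [472.3, -331.4, 151.0]
tcp_rot: [-0.003, -0.707, 0.707, -0.006]
contact_force: [-0.1, 0.5, -2.7]
gripper_width: 0.691
```

```bash
python3 - <<'E'
from h import *
c=grab("wrist");save(c[0],"pics/w29.png",1)
inc([472,-333,36],-1.57)
E
```

```text
inc [0.0017 0.115  0.0012] turn 0.0034 | pos [ 472.2 -331.6  151. ] yaw -1.567 t 43.55 F [-0.3  0.4 -2.2]
```

View pics/w29.png

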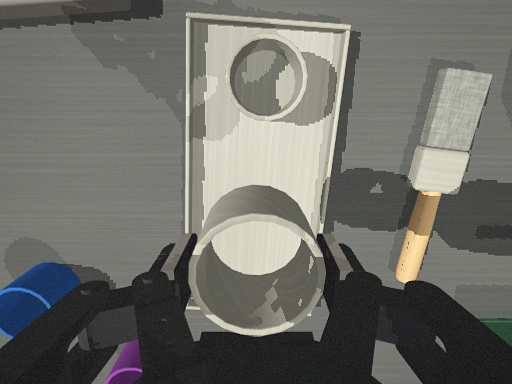

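Emit:
send_rows:
  increments: "0.001 0.04 0.001 0 0.05;0.001 0.08 0.001 0 0.05;0.001 0.105 0.001 0 0.05;0.001 0.115 0.001 0 0.05;0.001 0.115 0.001 0 0.05;0.001 0.115 0.001 0 0.05"

```text
time: 44.3
position: [473.7, -333.3, 37.0]
tcp_rot: [-0.004, -0.706, 0.708, -0.007]
contact_force: [0.2, 0.9, -2.2]
gripper_width: 0.697
```

Emit:
send_rows:
  increments: "0 0.001 0 0 0.05;0 0.001 0 0 0.06;0 0.001 0 0 0.066;0 0.001 0 0 0.072;0 0.001 0 0 0.072;0 -0.03 0 0 0.072;0 -0.07 0 0 0.06;0 -0.11 0 0 0.04;0 -0.11 0 0 0.02;0 -0.11 0 0 0"

```text
time: 45.55
position: [471.7, -332.8, 146.7]
tcp_rot: [-0.003, -0.706, 0.708, -0.007]
contact_force: [0.5, 1.4, -0.7]
gripper_width: 0.066
```

```bash
python3 - <<'E'
from h import *
c=grab("wrist");save(c[0],"pics/w30.png",1)
inc([649.5,-192,110],-1.57)
E
```

```text
inc [-0.1785  0.038  -0.1396] turn 0.004 | pos [ 471.2 -332.4  145.8] yaw -1.566 t 45.6 F [-0.3  0.5 -1.1]
```

View pics/w30.png

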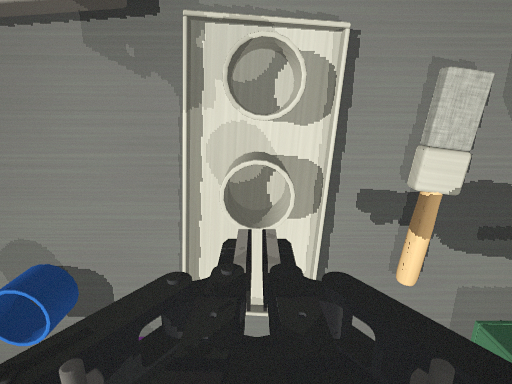

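Emit:
send_rows:
  increments: "-0.05 0 -0.035 0 0;-0.1 0 -0.07 0 0;-0.15 0 -0.11 0 0;-0.178 0 -0.139 0 0;-0.178 0.03 -0.139 0 0;-0.178 0.06 -0.139 0 0;-0.178 0.063 -0.139 0 0;-0.178 0.063 -0.139 0 0"

```text
time: 46.6
position: [649.1, -192.7, 84.6]
tcp_rot: [-0.003, -0.707, 0.707, -0.006]
contact_force: [1.5, -0.5, 1.1]
gripper_width: -0.001
```

```bash
python3 - <<'E'
from h import *
c=grab("wrist");save(c[0],"pics/w31.png",1)
t=grab("top");save(t[0],"pics/t31.png",1.5)
inc([649.5,-192,72],-1.57)
E
```

```text
inc [ 0.001   0.0144 -0.0011] turn 0.0036 | pos [ 650.3 -193.    86.4] yaw -1.566 t 46.7 F [0.3 0.2 0.1]
```

View pics/w31.png

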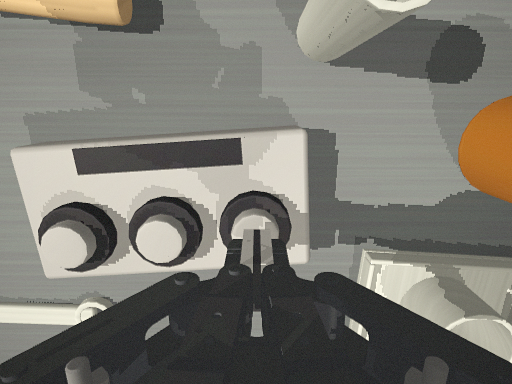

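View pics/t31.png

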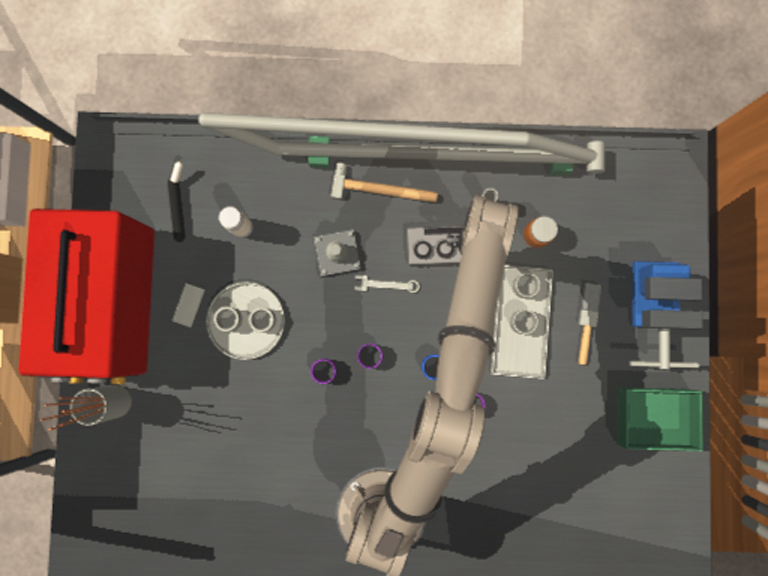

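All four are sorted, two in the tray and two in the pan; the finger is over the right key (px 256,220), so I press it now.

Emit:
send_rows:
  increments: "0.001 0.012 -0.001 0 0;0.001 0.017 -0.001 0 0;0.001 0.02 -0.001 0 0;0.001 0.025 -0.001 0 0;0.001 0.026 -0.001 0 0;0.001 0.026 -0.001 0 0"

```text
time: 47.45
position: [649.6, -192.0, 64.9]
tcp_rot: [-0.004, -0.706, 0.708, -0.007]
contact_force: [-7.7, 2.2, 17.8]
gripper_width: 0.001
```

Same hard stop as the other keys (z 64.9, 17.8 N). Retreat.

Emit:
send_rows:
  increments: "0 -0.03 0 0 0;0 -0.07 0 0 0;0 -0.12 0 0 0;0.04 -0.14 0 0 0;0.08 -0.14 0 0 0;0.08 -0.14 0 0 0;0.08 -0.14 0 0 0;0.08 -0.14 0 0 0"

```text
time: 48.45
position: [568.6, -191.8, 203.5]
tcp_rot: [-0.004, -0.706, 0.708, -0.008]
contact_force: [-0.1, 1.1, 0.4]
gripper_width: -0.002
```

```bash
python3 - <<'E'
from h import *
t=grab("top");save(t[0],"pics/t32.png",1.5)
s=grab("scene");save(s[0],"pics/s32.png",1.5)
o=obs();print(o["time"],o["position"],o["joint_vel"].round(3))
E
```

```text
48.55 [ 568.36534563 -191.84585488  203.36240581] [ 0.002 -0.002  0.001  0.004 -0.     0.003  0.   ]
```

View pics/s32.png

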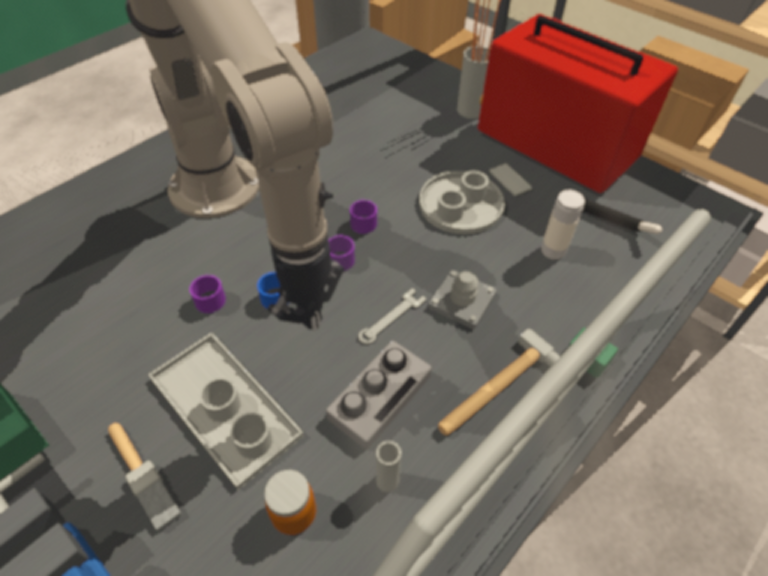

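View pics/t32.png

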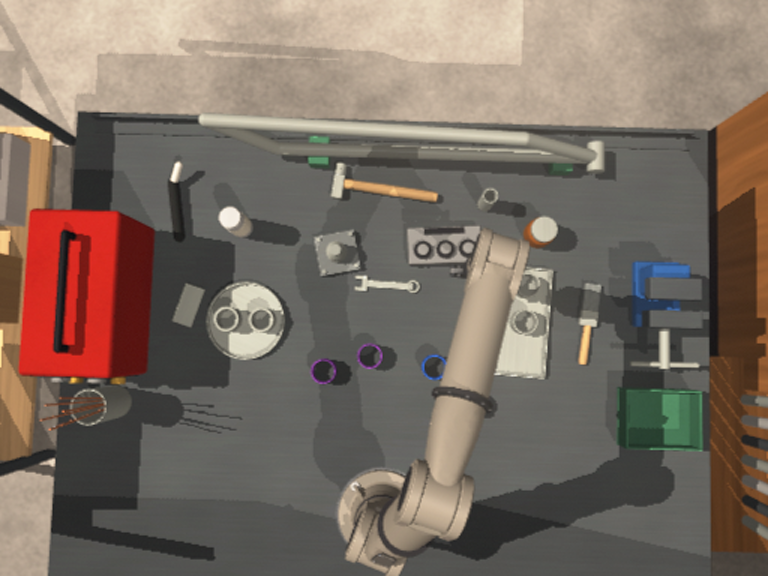

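The scene view shows two collars upright in the tray (px 220,400 and 250,437) and two in the pan (450,205 and 475,185). The gauge is empty, the bystanders are in place and the arm is clear.

```bash
python3 -c "
from rig import order
print(order.close_job())"
```

```text
the job is handed in; nothing more can be done
None
```

I handed the job in at about 48.6 s, with all four collars present gauged, sorted and standing upright.

- **Keys:** I pressed the left key, then the middle, and after sorting the right. Each went down to the same hard stop (TCP at z ≈ 64.9 mm) with well over the 4 N needed.
- **Gauging:** I worked from left to right. The 1st and 4th collars went fully home, with the lower end at about 18 mm, and went in the rectangular tray. The 2nd and 3rd stopped on the shoulder, with the lower end at about 42.5 mm and no change after a small wiggle, and went in the round pan.
- **Last checks:** The final top and scene pictures show two collars standing in the tray and two in the pan. The gauge was empty, the spanner, hammer, other bystanders and the coloured look-alikes looked undisturbed, and the arm was clear. No collar was seen knocked aside.
- **One disagreement:** The shut fingertips reach about 18 mm ahead of the TCP, not the 14 mm given. The middle key's soft travel before its stop shows the keys did go fully down.

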